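Put the measured samples away in their case

TASK

Put the machined samples from the round light table away in the wooden case: turn both turnbuttons off the lid, swing the lid up and over and ease it back onto its stop arms, then set each sample upright in a foam cut-out of its own shape (stepped blocks in the long ones, flanged bushes in the round ones). Then swing the lid back over, lower it fully shut and turn both turnbuttons across it again. Never let the lid fall or slam either way, lower the samples in rather than dropping them, and leave the other things on the bench where they stand.

Things in the scene. Friction and masses are not known exactly. Their poses are not given: they have to be found in the camera images.
- case: Wooden case fixed to the bench, origin on the bench under it, z up. x: -115 to 115 mm, side walls 8 mm thick. y: front -99 to back +93 mm. Side and back walls 50 mm high, back wall 10 mm thick; the front is a rail 26 mm wide and 60 mm high with a 6 mm ledge behind it. The closed lid is flush with the rail, its top at 60 mm. Inside is black foam, its top at 22 mm, with four cut-outs.
- lid (a joint): Lid angle in rad: 0 closed (as at the start), 1.571 upright, 2.094 (end of range) leaning back on the two steel stop arms, 30 degrees past vertical. The lid is a wooden board 230 mm long, 10 mm thick, 163 mm from the hinge line to its free edge, about 0.32 kg; its hinge turns freely, so unless held it falls to either side of its balance point at about 1.49 rad.
- lid_hinge (a point): Middle of the hinge line, case x = 0, y = +95 mm, 50 mm above the bench. The line runs along the case's x. The closed lid reaches from here towards the case's -y; opening, its free edge rises and goes over towards +y.
- lid_bar (a point): Middle of the lid's grip: a round steel bar 10 mm thick, 76 mm long, parallel to the hinge, on a leg at each end. In the lid it lies 146 mm from the hinge line towards the free edge and 44 mm off the hinge plane (34 mm off the board's outer face). Closed: case y = -51 mm, z = 94 mm. On the stop: case y = +206 mm, z = 154 mm. It turns with the lid: x along the bar, z out of the outer face.
- turn_a (a joint): Turnbutton at the case's -x end, angle in rad about its upright pin: 0 lies across the lid's front edge (along the case's y) and locks the lid, 1.571 lies along the rail, clear of the lid (clear from 1.25). Counter-clockwise from above takes it off. Range -0.4 to 1.97. It stays where left (friction 0.04 N m). Starts within 0.2 of 0.
- turn_b (a joint): The same for the turnbutton at the case's +x end; it turns the same way.
- turn_a_fin (a point): Middle of the top of turnbutton a's thumb fin, on its pin, case x = -75, y = -86 mm, 81.5 mm above the bench. The turnbutton is a steel plate 56 x 14 x 5 mm pinned at its middle on the rail; the fin on it is 36 mm long (along the plate), 10 mm thick, 16 mm high. The point turns with it: y along plate and fin.
- turn_b_fin (a point): The same for turnbutton b, at case x = +75 mm, y = -86 mm.
- cut_long_a (a point): Centre of the floor of the front long cut-out, 70 mm (case x) by 34 mm (case y), 14 mm deep, for one stepped block; at case x = -53 mm, y = -29.5 mm, 8 mm above the bench.
- cut_long_b (a point): The same for the back long cut-out, at case x = -53 mm, y = +45.5 mm.
- cut_round_a (a point): Centre of the floor of the front round cut-out, 44 mm across, 14 mm deep, for one flanged bush; at case x = +53 mm, y = -29.5 mm, 8 mm above the bench.
- cut_round_b (a point): The same for the back round cut-out, at case x = +53 mm, y = +45.5 mm.
- light_table: Round light table, white frosted glass in an aluminium ring, fixed, 270 mm across and 22 mm high; origin on the bench under its centre. The samples stand on it at the start.
- block_a: Stepped aluminium block, 60 mm long (its x), 24 mm wide (its y), 30 mm high: 20 mm full length, above it a centred step 36 mm long and 10 mm high, of the same width. About 0.1 kg. Origin at the centre of its underside, z up. May be absent. The two blocks are alike and either may go in either long cut-out.
- block_b: A second block like block_a. May be absent.
- bush_a: Flanged aluminium bush: flange 34 mm across and 10 mm high at the bottom, hub 25 mm across above it, 30 mm high in all. About 0.06 kg. Origin at the centre of its underside, z up. May be absent. The two bushes are alike and either may go in either round cut-out.
- bush_b: A second bush like bush_a. May be absent.
- vee_block: Bystander: dark steel vee block, 70 x 46 x 38 mm, origin under its centre.
- lens_cap: Bystander: white round lens cap, 58 mm across, 18 mm high, origin under its centre.
- spray_bottle: Bystander: clear bottle, 48 mm across, 130 mm high, origin under its centre.

How it is judged:
By the outcome, as a careful person would: the job done as asked, in the order asked, and still so for the second after the job is handed in, with the robot touching nothing.
Of block_a, block_b, bush_a, bush_b only 2 to 4 are there at a start; the rules pass over those that are not, and their reading is None.
At some moment in a run one of block_a, block_b, bush_a, bush_b may be knocked a few centimetres aside while the robot is not near it.
It also fails if it takes over 210 s, if anything falls off the work surface, if the arm or the gripper's body presses on something with over 40 N, if the wrist force passes 120 N, or if a joint passes its speed limit or range.

ROBOT

A 6-joint arm with a two-finger parallel gripper is mounted at the origin on the work surface. World frame = base frame: x ahead of the robot, y to its left, z up, the work surface at z = 0. Lengths are in m, angles in degrees, forces in N, time in s.
With the tool pointing down it reaches from about 0.3 to 0.75 m from the base axis. Payload 8.5 kg.
Tool frame: the origin (TCP) lies at the very end of the fingers, on their centre line; the grasp point (between the pads) lies 19 mm behind it; z points along the fingers, y is the line along which they close (so a half turn about z gives the same grasp; the last joint's range is limited). The gripper opens to 85 mm and grips with 20 to 120 N. Pads are 22 mm wide; open, the fingers measure 114 mm over their backs; the gripper's body (76 mm by 85 mm) begins 54 mm behind the grasp point. The pads swing forward as they close: fully open they stand 13 mm farther back than shut.
Start: joints at [-83.726, 21.807, 74.336, -0, 83.858, -12.336], TCP at [0.176, -0.521, 0.231] pointing down, gripper open.
Joint ranges: [-178.18, 178.18], [-50.72, 133.34], [12.68, 142.11], [-81.47, 261.47], [9.98, 163.14], [-165.26, 165.26]. Speed limits (degrees/s): [136.94, 136.94, 180, 180, 180, 180].

INTERFACE

Orientations are given as a 3x3 rotation matrix whose columns are the frame's x, y, z axes.
In Python, from rig import observe, cams, ticket gives the robot as it stands.
- The arm moves only by the tool move_arm, never from a script. Its arguments are lists of equal length, an entry for each row: "jaw": the finger opening in cm, from 0 to 8.54; "dp": the shift along the tool's x, y, z in cm, a list of three; "turn": the turn, a rotation vector about the tool's x, y, z in rad, a list of three. In form: {"jaw": [jaw, ...], "dp": [[tx, ty, tz], ...], "turn": [[wx, wy, wz], ...]}. A call has 1 to 12 rows; each row shifts and turns the commanded pose from where the row before left it, along the tool's axes as they then stand; what a row does not reach is not made up. A row lasts 1/12 s, in which the tool goes at most 41.7 mm and 7.16 degrees, less where a joint would pass 70% of its speed; a pose out of reach is approached as far as the arm can. A call is refused whole if a number of a shift passes 4.17 or a number of a turn 0.125, either way. A call with a gripper value outside its range is refused whole. The fingers move at their own pace and stop on an object; "force" is the grip in N (left out, the last holds). Time passes only in rows, so rows that do not move let the fingers close. It gives the time, the measured TCP pose, the force, the opening and the grip force at its end, in the units of the state.
- observe(): the state, without advancing time (a new reading comes with each control period).
- cams.get_image(name): name is "side" or "top"; returns (picture, depth): 384x512x3 uint8, red, green, blue; 384x512 float32, m along the optical axis (not along the pixel's ray), 0 where there is no reading.
- cams.calibration(name): a dict with "vertical_fov" (degrees; the focal length in pixels is half the picture's height over the tangent of half this angle, whatever the lens; pixels are square), "cx", "cy" (the principal point, pixels), "view" (4x4, takes a point from world to camera coordinates). Camera axes: x right, y up, looking along -z (the intrinsics and any distortion apply to the point x, -y, -z); pixel columns grow to the right and rows downward; lengths in m; the calibration is good to about 2 mm. A picture is of the moment at which its call begins. calibration takes no time and is no camera call.
- ticket.close_job(): hands the job in; it is judged then, once.
Trained networks look in the newest picture that a camera, given by its name, has taken for a name from the list of things; names that differ only in an ending like _2 or _b are one class to them, and where a whole thing is asked for, a point or a joint stands for the part that bears it (a point fixed in the world has none). Each returns a list of dicts, best first, with "p" (0 to 1); they miss things now and then, are a little off and sometimes report something else, mostly with a low value. They report only what shows in the picture. A call takes as long as a camera call.
- cams.spot_in(camera, query): "box" ([centre column, centre row, width, height] as shares, 0 to 1, of the picture: columns of its width, rows of its height, round what is visible of it).
- cams.outline_of(camera, query): "mask" (384x512 bool, what is visible of it) and "box" ([centre column, centre row, width, height] as shares, 0 to 1, of the picture: columns of its width, rows of its height, round what is visible of it).
- cams.mark_of(camera, query): "location" ([column, row] as shares, 0 to 1, of the picture: columns of its width, rows of its height: a listed point, or the origin of a listed thing).
The state is a dict: "time_s": time; "q": joint angles; "qvel": joint speeds; "joint_efforts": joint torques, N m; "position": TCP position; "tool_rot": TCP orientation; "ft_force": force on the tool from outside, world axes, zero at the start; "wrist_torque": the same for the moment, N m; "grip_width": finger opening in m; "gripper_force": force on a finger pad.
Only numpy, scipy, OpenCV 4.12 (cv2) and the standard library are available. Lean on these libraries where they do the work, as an engineer would, in place of code of your own. Each camera call takes 0.05 s, during which the arm holds its last target. There are 200 camera calls.

## Working session

There is one attempt and no reset: what is moved stays moved. The work goes in short steps, Python scripts to look and compute and a tool call to move; the robot and the scene stay as the last step left them, time stands still between calls to the robot, and variables do not carry over. Pictures are saved under pics/ and viewed, at most 14 in all, crops included, and the job is handed in when it is done.

Besides the shell and the picture viewer there is one more tool, called after "Call:" in YAML: its name, and indented under it one key for each argument. move_arm: Moves the arm, as the interface text tells. Its arguments: {"type":"object","properties":{"jaw":{"type":"array","items":{"type":"number"}},"dp":{"type":"array","items":{"type":"array","items":{"type":"number"}}},"turn":{"type":"array","items":{"type":"array","items":{"type":"number"}}},"force":{"type":"number"}},"required":["jaw","dp","turn"]}

```bash
ls; mkdir -p pics; python3 - <<'E'
from rig import observe,cams
import cv2,json
s=observe();print(s)
for n in("top","side"):
    im,d=cams.get_image(n);cv2.imwrite(f"pics/{n}0.png",im[:,:,::-1]);c=cams.calibration(n);print(n,c)
    for q in["lid_bar","turn_a_fin","cut_long_a","lid_hinge","case","light_table","block_a","bush_a","vee_block","lens_cap","spray_bottle"]:
        print(q,[(round(r["p"],2),[round(r["location"][0]*512,1),round(r["location"][1]*384,1)]) for r in cams.mark_of(n,q)][:5])
E
```

```text
pics
{'time_s': 0.0, 'q': array([-8.37263574e+01,  2.18422031e+01,  7.43854565e+01,  7.88539571e-04,
        8.38587124e+01, -1.23369810e+01]), 'qvel': array([ 0.0627597 ,  0.09790788,  0.02268553, -0.00997316,  0.07120601,
       -0.04109507]), 'joint_efforts': array([-8.16277698e-04, -4.48463130e+01, -2.31279176e+01, -2.25796725e-04,
        4.71416395e-03, -2.21936534e-05]), 'position': array([ 0.17548131, -0.52094089,  0.23069628]), 'tool_rot': array([[ 9.47709752e-01,  3.19133520e-01, -1.51130694e-04],
       [ 3.19133380e-01, -9.47708624e-01,  1.49994208e-03],
       [ 3.35453933e-04, -1.46974058e-03, -9.99998864e-01]]), 'ft_force': array([-0.44265631,  0.26023109,  0.02385975]), 'wrist_torque': array([-0.00547845,  0.01483952, -0.00590552]), 'gripper_force': 0.0, 'grip_width': 0.08523186859061548}
top {'vertical_fov': 46.05846559110787, 'cx': 261.2097249964754, 'cy': 188.49977721702263, 'view': array([[-5.10986796e-03, -9.99986445e-01, -9.99033315e-04,
        -3.30027564e-02],
       [ 9.82569379e-01, -5.20651406e-03,  1.85823323e-01,
        -5.63337198e-01],
       [-1.8582
[... 608 characters left out ...]
.2867245558763, 'cy': 189.62610847692042, 'view': array([[ 0.89784097, -0.43998063,  0.0172813 , -0.53069697],
       [ 0.31126975,  0.66196966,  0.68184112, -0.22225638],
       [-0.31143658, -0.60680574,  0.73129614, -0.91544976],
       [ 0.        ,  0.        ,  0.        ,  1.        ]])}
lid_bar [(0.91, [231.3, 167.7])]
turn_a_fin [(0.61, [210.9, 185.4])]
cut_long_a []
lid_hinge [(0.78, [206.9, 148.0]), (0.17, [223.7, 178.4])]
case [(0.9, [223.3, 176.6])]
light_table [(0.63, [272.7, 280.6]), (0.48, [240.4, 269.9])]
block_a [(0.74, [268.6, 304.1])]
bush_a [(0.5, [240.5, 267.1]), (0.38, [273.2, 280.0])]
vee_block [(0.58, [310.5, 197.2])]
lens_cap [(0.59, [157.4, 140.4])]
spray_bottle []
```

```bash
python3 - <<'E'
import cv2
a=cv2.imread("pics/top0.png");cv2.imwrite("pics/top0b.png",cv2.resize(a[100:290,100:430],None,fx=2.4,fy=2.4,interpolation=cv2.INTER_CUBIC))
a=cv2.imread("pics/side0.png");cv2.imwrite("pics/side0b.png",cv2.resize(a,(800,600)))
E
```

```text
(no output)
```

View pics/top0b.png

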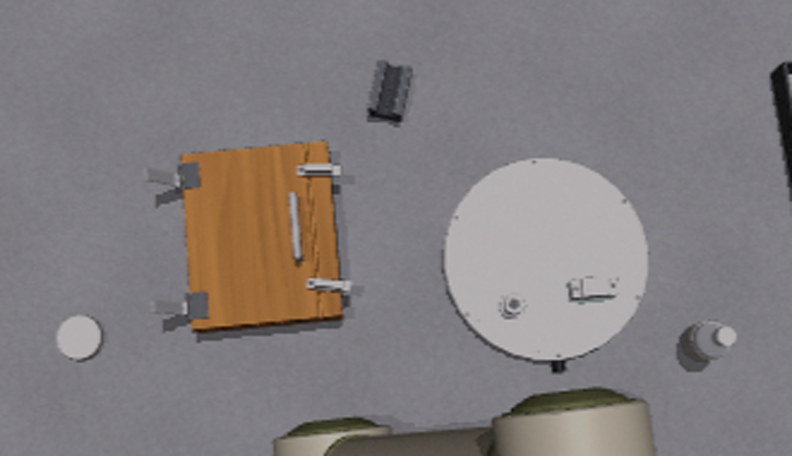

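View pics/side0b.png

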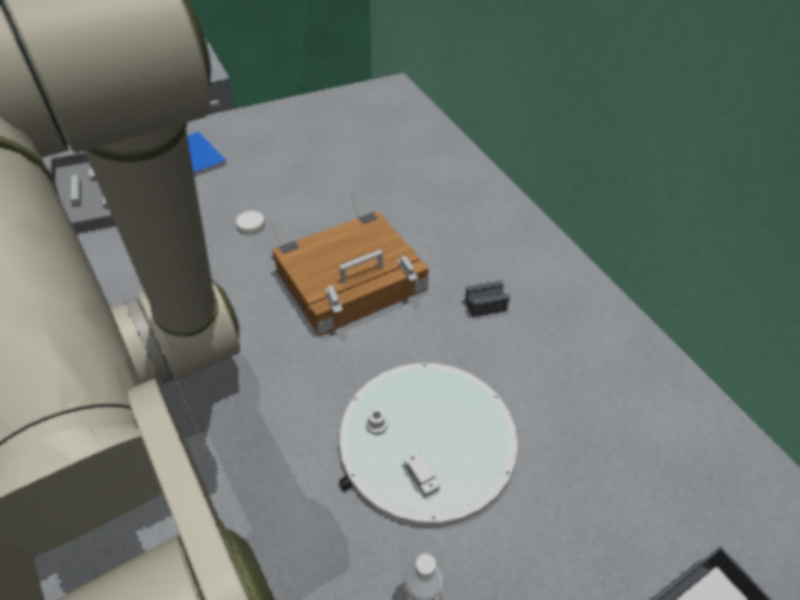

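The crops show the case at full-frame pixels of about (209,199) in top, hinges to the left (+y), with turnbutton a at (236,218) and turnbutton b at (232,171). On the light table there is one block at (347,221) and one bush at (314,227). The other two samples are absent.

```bash
cat > h.py <<'E'
import numpy as np,cv2
from rig import observe,cams
def cloud(n,d):
    c=cams.calibration(n);f=192/np.tan(np.radians(c["vertical_fov"])/2)
    v,u=np.mgrid[:384,:512]
    P=np.stack([(u-c["cx"])/f*d,-(v-c["cy"])/f*d,-d],-1)
    V=c["view"];W=(P-V[:3,3])@V[:3,:3];W[d==0]=np.nan
    return W
def ray(n,u,v,z):
    c=cams.calibration(n);f=192/np.tan(np.radians(c["vertical_fov"])/2);V=c["view"]
    r=np.array([(u-c["cx"])/f,-(v-c["cy"])/f,-1])@V[:3,:3];o=-V[:3,3]@V[:3,:3]
    return o+r*(z-o[2])/r[2]
def proj(n,p):
    c=cams.calibration(n);f=192/np.tan(np.radians(c["vertical_fov"])/2);V=c["view"]
    q=V[:3,:3]@np.asarray(p)+V[:3,3];return np.array([c["cx"]+f*q[0]/-q[2],c["cy"]-f*q[1]/-q[2]])
E
python3 - <<'E'
from h import *
for n in("top","side"):
    im,d=cams.get_image(n);W=cloud(n,d);np.save(n+"0.npy",W)
    Z=W[...,2]
    print(n,"bench z",np.nanmedian(Z[(abs(Z)<.02)]))
    for q,(lo,hi) in dict(case=(.053,.068),light_table=(.015,.03),block_a=(.03,.06),bush_a=(.025,.06),vee_block=(.01,.06),lens_cap=(.01,.03),spray_bottle=(.02,.15)).items():
        for r in cams.outline_of(n,q)[:2]:
            m=r["mask"]&(Z>lo)&(Z<hi);p=W[m][:,:2]
            if len(p)<8: print(q,len(p));continue
            b=cv2.minAreaRect((p*1000).astype(np.float32))
            print(q,round(r["p"],2),len(p),"med",np.median(W[m],0).round(4),"zr",np.percentile(Z[m],[5,95]).round(4),"rect",np.round(b[0],1),np.round(b[1],1),round(b[2],1))
    for q in["lid_bar","turn_a_fin"]:
        for r in cams.outline_of(n,q)[:3]:
            m=r["mask"]; print(q,round(r["p"],2),m.sum(),np.nanmedian(W[m],0).round(4),[round(x*s,1) for x,s in zip(r["box"],(512,384,512,384))])
E
```

```text
top bench z 0.0009626401977824814
case 0.66 4306 med [0.5325 0.1338 0.0606] zr [0.0556 0.0654] rect [535.5 135.1] [230.6 229.3] 5.2
light_table 0.92 5263 med [ 0.5105 -0.2436  0.0228] zr [0.0179 0.0276] rect [ 507.8 -245.3] [263.8 268.4] 44.2
block_a 0.67 164 med [ 0.4663 -0.3009  0.0494] zr [0.0355 0.0557] rect [ 466.6 -302.7] [24.5 59.9] 5.0
bush_a 0.71 1527 med [0.53   0.1422 0.0581] zr [0.0544 0.0598] rect [535.4 141.9] [230.5 163.7] 5.6
bush_a 0.6 82 med [ 0.4424 -0.1942  0.0499] zr [0.0275 0.0559] rect [ 443.4 -195.3] [30.8 28.5] 39.0
vee_block 0.57 325 med [ 0.7355 -0.0394  0.0335] zr [0.0183 0.0425] rect [736.9 -39.5] [46.5 71.8] 78.3
vee_block 0
lens_cap 0.62 274 med [0.4079 0.366  0.0182] zr [0.0133 0.0236] rect [409.2 366.1] [56.5 56.2] 33.4
spray_bottle 0.56 262 med [ 0.3929 -0.4309  0.0889] zr [0.0357 0.1326] rect [ 394.9 -435.6] [45.5 36.5] 21.4
lid_bar 0.71 3749 [0.5323 0.1438 0.0608] [204.8, 198.5, 57.6, 76.1]
turn_a_fin 0.5 62 [0.4676 0.0313 0.0788] [237.5, 219.1, 23.7, 3.6]
side bench z 0.0008109769221609238
case 0.89 3549 med [0.5279 0.1259 0.061 ] zr [0.0574 0.063
[... 216 characters left out ...]
 rect [ 467.9 -301.8] [24.6 60.9] 4.5
block_a 0.25 1491 med [0.5229 0.0692 0.0579] zr [0.033  0.0599] rect [536.1 140.6] [230.9 220.3] 5.2
bush_a 0.61 177 med [ 0.4436 -0.202   0.0476] zr [0.0288 0.054 ] rect [ 445.8 -198.6] [28.6 32.6] 85.3
bush_a 0
vee_block 0.76 463 med [ 0.7352 -0.0422  0.0319] zr [0.0137 0.0403] rect [739.3 -37.6] [51.9 71. ] 78.9
lens_cap 0.78 183 med [0.4076 0.3627 0.019 ] zr [0.0131 0.0217] rect [410.8 368.2] [58.6 54.4] 71.0
spray_bottle 0.94 631 med [ 0.3928 -0.4472  0.0919] zr [0.0632 0.1312] rect [ 396.  -443.1] [41.2 47.8] 48.2
lid_bar 0.73 2998 [0.53   0.1376 0.0612] [222.5, 163.5, 93.3, 56.7]
turn_a_fin 0.66 85 [0.4674 0.0304 0.0738] [213.6, 190.8, 11.8, 15.8]
```

```bash
python3 - <<'E'
from h import *
import cv2
th=np.radians(5.3);R=np.array([[np.cos(th),-np.sin(th)],[np.sin(th),np.cos(th)]])
for n in("top","side"):
    W=np.load(n+"0.npy")
    L=np.full(W.shape,np.nan);L[...,:2]=(W[...,:2]-[.535,.135])@R;L[...,2]=W[...,2]
    x,y,z=L[...,0],L[...,1],L[...,2]
    m=(z>.054)&(z<.068)&(abs(x)<.15)&(abs(y)<.15)
    # edge slopes/extents
    def ends(a,b,sel,bins):
        out=[]
        for lo,hi in zip(bins[:-1],bins[1:]):
            k=m&(b>lo)&(b<hi)&sel
            if k.sum()>5: out.append(((lo+hi)/2,np.sort(a[k])[1],np.sort(a[k])[-2]))
        return np.array(out)
    e=ends(x,y,True,np.arange(-.08,.09,.01));
    print(n,"x-ends",np.median(e[:,1:],0).round(4),"slopes",np.polyfit(e[:,0],e[:,1],1)[0].round(4),np.polyfit(e[:,0],e[:,2],1)[0].round(4))
    e=ends(y,x,True,np.r_[np.arange(-.05,.051,.01)])
    print("y-ends",np.median(e[:,1:],0).round(4),"slopes",np.polyfit(e[:,0],e[:,1],1)[0].round(4),np.polyfit(e[:,0],e[:,2],1)[0].round(4))
    # bar
    k=(z>.08)&(z<.11)&(abs(x)<.06)&(abs(y)<.1);p=L[k];print("bar",k.sum(),np.median(p,0).round(4),cv2.minAreaRect((p[:,:2]*1000).astype(np.float32)))
    for s in(-1,1):
        k=(z>.070)&(z<.09)&(abs(x-s*.075)<.03)&(y<-.04)&(y>-.125);p=L[k]
        if len(p)<5: continue
        c=p[:,:2].mean(0);w,v=np.linalg.eigh(np.cov(p[:,:2].T));v=v[:,1]*np.sign(v[1,1])
        print("fin",s,len(p),c.round(4),"ang",np.degrees(np.arctan2(-v[0],v[1])).round(1),np.percentile(p[:,2],[10,50,90]).round(4))
E
```

```text
top x-ends [-0.1133  0.1134] slopes 0.001 0.0057
y-ends [-0.1018  0.087 ] slopes 0.0009 -0.0046
bar 93 [-0.0023 -0.0556  0.0992] ((-0.7245445251464844, -55.20469284057617), (9.789719581604004, 84.4604721069336), 89.44877624511719)
fin -1 50 [-0.0749 -0.0893] ang -11.7 [0.0712 0.0814 0.0848]
fin 1 53 [ 0.0745 -0.0915] ang -7.6 [0.0728 0.0811 0.0846]
side x-ends [-0.1126  0.1143] slopes -0.0008 -0.0064
y-ends [-0.1017  0.0877] slopes 0.0117 0.0045
bar 124 [-0.0004 -0.0566  0.0975] ((0.11571884155273438, -53.79500198364258), (14.621129989624023, 85.16681671142578), 89.36935424804688)
fin -1 52 [-0.0745 -0.0919] ang -8.7 [0.0739 0.0811 0.0833]
fin 1 51 [ 0.075  -0.0912] ang -3.7 [0.0729 0.0807 0.0835]
```

```bash
cat >> h.py <<'E'
from scipy.spatial.transform import Rotation as Ro
import json
TH=5.3;RC=Ro.from_euler('z',TH,degrees=True).as_matrix()
C0=np.array([.535,.135,0])+RC@[0.0002,-.0044,0]
def case(x,y,z): return C0+RC@[x/1e3,y/1e3,z/1e3]
def rot(head,tilt=0):
    """tool down, tool x heading (deg); tilt: rotation about world-case x axis (deg)"""
    h=np.radians(head);x=np.array([np.cos(h),np.sin(h),0]);z=np.array([0,0,-1.]);R=np.c_[x,np.cross(z,x),z]
    return Ro.from_rotvec(np.radians(tilt)*RC[:,0]).as_matrix()@R
def show(wps,start=None):
    """wps: (p,R,jaw_cm,rows) ; prints calls of <=12 rows"""
    if start is None:
        s=observe();p,R=s["position"],s["tool_rot"]
    else: p,R=start
    J,D,T=[],[],[]
    for P,Q,jaw,n in wps:
        p0,R0=p.copy(),R.copy();rv=Ro.from_matrix(Q@R0.T).as_rotvec()
        for i in range(1,n+1):
            pt=p0+(P-p0)*i/n;Rt=Ro.from_rotvec(rv*i/n).as_matrix()@R0
            d=np.round(R.T@(pt-p)*100,2)+0;w=np.round(Ro.from_matrix(R.T@Rt).as_rotvec(),3)+0
            J.append(jaw);D.append(d.tolist());T.append(w.tolist())
            p=p+R@d/100;R=R@Ro.from_rotvec(w).as_matrix()
    for k in range(0,len(J),12): print(json.dumps(dict(jaw=J[k:k+12],dp=D[k:k+12],turn=T[k:k+12])).replace(" ",""))
    print("end",p.round(4),"max",np.abs(D).max(),np.abs(T).max())
    return p,R
E
python3 - <<'E'
from h import *
print(C0)
show([(case(-75,-86,140),rot(95.3-10),3.4,24),(case(-75,-86,68.5),rot(95.3-10),3.4,10)])
E
```

```text
[0.53560558 0.13063729 0.        ]
{"jaw":[3.4,3.4,3.4,3.4,3.4,3.4,3.4,3.4,3.4,3.4,3.4,3.4],"dp":[[1.9,-1.82,0.38],[1.99,-1.72,0.38],[2.07,-1.63,0.38],[2.14,-1.52,0.38],[2.22,-1.42,0.38],[2.28,-1.31,0.38],[2.35,-1.2,0.38],[2.4,-1.08,0.38],[2.44,-0.96,0.38],[2.5,-0.85,0.39],[2.53,-0.72,0.38],[2.56,-0.6,0.38]],"turn":[[0.0,0.0,-0.048],[0.0,0.0,-0.049],[0.0,0.0,-0.048],[0.0,0.0,-0.049],[0.0,0.0,-0.048],[0.0,0.0,-0.049],[0.0,0.0,-0.048],[0.0,0.0,-0.049],[0.0,0.0,-0.048],[0.0,0.0,-0.049],[0.0,0.0,-0.048],[0.0,0.0,-0.049]]}
{"jaw":[3.4,3.4,3.4,3.4,3.4,3.4,3.4,3.4,3.4,3.4,3.4,3.4],"dp":[[2.59,-0.47,0.38],[2.61,-0.35,0.38],[2.62,-0.22,0.38],[2.63,-0.1,0.38],[2.63,0.04,0.38],[2.63,0.16,0.38],[2.61,0.28,0.38],[2.6,0.42,0.38],[2.58,0.54,0.38],[2.54,0.66,0.38],[2.51,0.79,0.38],[2.47,0.91,0.38]],"turn":[[0.0,0.0,-0.048],[0.0,0.0,-0.049],[0.0,0.0,-0.048],[0.0,0.0,-0.049],[0.0,0.0,-0.048],[0.0,0.0,-0.049],[0.0,0.0,-0.048],[0.0,0.0,-0.049],[0.0,0.0,-0.048],[0.0,0.0,-0.049],[0.0,0.0,-0.048],[0.0,0.0,-0.049]]}
{"jaw":[3.4,3.4,3.4,3.4,3.4,3.4,3.4,3.4,3.4,3.4],"dp":[[0.0,0.0,0.72],[0.0,0.0,0.71],[0.0,0.0,0.72],[0.0,0.0,0.71],[0.0,0.0,0.72],[0.0,0.0,0.71],[0.0,0.0,0.72],[0.0,0.0,0.71],[0.0,0.0,0.72],[0.0,0.0,0.71]],"turn":[[0.0,0.0,0.0],[0.0,0.0,0.0],[0.0,0.0,0.0],[0.0,0.0,0.0],[0.0,0.0,0.0],[0.0,0.0,0.0],[0.0,0.0,0.0],[0.0,0.0,0.0],[0.0,0.0,0.0],[0.0,0.0,0.0]]}
end [0.4689 0.038  0.0685] max 2.63 0.049
```

Call:
move_arm:
  jaw: [3.4, 3.4, 3.4, 3.4, 3.4, 3.4, 3.4, 3.4, 3.4, 3.4, 3.4, 3.4]
  dp:
    - [1.9, -1.82, 0.38]
    - [1.99, -1.72, 0.38]
    - [2.07, -1.63, 0.38]
    - [2.14, -1.52, 0.38]
    - [2.22, -1.42, 0.38]
    - [2.28, -1.31, 0.38]
    - [2.35, -1.2, 0.38]
    - [2.4, -1.08, 0.38]
    - [2.44, -0.96, 0.38]
    - [2.5, -0.85, 0.39]
    - [2.53, -0.72, 0.38]
    - [2.56, -0.6, 0.38]
  turn:
    - [0, 0, -0.048]
    - [0, 0, -0.049]
    - [0, 0, -0.048]
    - [0, 0, -0.049]
    - [0, 0, -0.048]
    - [0, 0, -0.049]
    - [0, 0, -0.048]
    - [0, 0, -0.049]
    - [0, 0, -0.048]
    - [0, 0, -0.049]
    - [0, 0, -0.048]
    - [0, 0, -0.049]

```text
time_s: 3.2
position: [0.3226, -0.2404, 0.1856]
tool_rot: [[0.615, 0.789, 0.0], [0.789, -0.615, -0.0], [-0.0, 0.001, -1.0]]
ft_force: [0.5, 0.2, -0.1]
grip_width: 0.0342
gripper_force: 0.0
```

Call:
move_arm:
  jaw: [3.4, 3.4, 3.4, 3.4, 3.4, 3.4, 3.4, 3.4, 3.4, 3.4, 3.4, 3.4]
  dp:
    - [2.59, -0.47, 0.38]
    - [2.61, -0.35, 0.38]
    - [2.62, -0.22, 0.38]
    - [2.63, -0.1, 0.38]
    - [2.63, 0.04, 0.38]
    - [2.63, 0.16, 0.38]
    - [2.61, 0.28, 0.38]
    - [2.6, 0.42, 0.38]
    - [2.58, 0.54, 0.38]
    - [2.54, 0.66, 0.38]
    - [2.51, 0.79, 0.38]
    - [2.47, 0.91, 0.38]
  turn:
    - [0, 0, -0.048]
    - [0, 0, -0.049]
    - [0, 0, -0.048]
    - [0, 0, -0.049]
    - [0, 0, -0.048]
    - [0, 0, -0.049]
    - [0, 0, -0.048]
    - [0, 0, -0.049]
    - [0, 0, -0.048]
    - [0, 0, -0.049]
    - [0, 0, -0.048]
    - [0, 0, -0.049]

```text
time_s: 4.2
position: [0.4694, 0.0393, 0.14]
tool_rot: [[0.079, 0.997, 0.0], [0.997, -0.079, -0.0], [-0.0, 0.0, -1.0]]
ft_force: [0.5, -0.9, -0.4]
grip_width: 0.0341
gripper_force: 0.0
```

Call:
move_arm:
  jaw: [3.4, 3.4, 3.4, 3.4, 3.4, 3.4, 3.4, 3.4, 0, 0, 0, 0]
  dp:
    - [-0.1, 0, 0.9]
    - [0, 0, 0.9]
    - [0, 0, 0.9]
    - [0, 0, 0.9]
    - [0, 0, 0.9]
    - [0, 0, 0.9]
    - [0, 0, 0.9]
    - [0, 0, 0.85]
    - [0, 0, 0]
    - [0, 0, 0]
    - [0, 0, 0]
    - [0, 0, 0]
  turn:
    - [0, 0, 0]
    - [0, 0, 0]
    - [0, 0, 0]
    - [0, 0, 0]
    - [0, 0, 0]
    - [0, 0, 0]
    - [0, 0, 0]
    - [0, 0, 0]
    - [0, 0, 0]
    - [0, 0, 0]
    - [0, 0, 0]
    - [0, 0, 0]
  force: 30

```text
time_s: 5.2
position: [0.4685, 0.037, 0.0684]
tool_rot: [[0.082, 0.997, -0.001], [0.997, -0.082, -0.0], [-0.0, -0.001, -1.0]]
ft_force: [0.8, -1.0, -7.5]
grip_width: 0.0086
gripper_force: 33.6
```

Call:
move_arm:
  jaw: [0, 0, 0, 0, 0, 0]
  dp:
    - [0, 0, 0]
    - [0, 0, 0]
    - [0, 0, 0]
    - [0, 0, 0]
    - [0, 0, 0]
    - [0, 0, 0]
  turn:
    - [0, 0, 0]
    - [0, 0, 0]
    - [0, 0, 0]
    - [0, 0, 0]
    - [0, 0, -0.05]
    - [0, 0, -0.05]

```text
time_s: 5.7
position: [0.4688, 0.037, 0.0684]
tool_rot: [[-0.02, 1.0, -0.0], [1.0, 0.02, -0.0], [-0.0, -0.0, -1.0]]
ft_force: [0.5, -1.4, -9.9]
grip_width: 0.0091
gripper_force: 33.3
```

Call:
move_arm:
  jaw: [0, 0, 0, 0, 0, 0, 0, 0, 0, 0, 0, 0]
  dp:
    - [0, 0, 0]
    - [0, 0, 0]
    - [0, 0, 0]
    - [0, 0, 0]
    - [0, 0, 0]
    - [0, 0, 0]
    - [0, 0, 0]
    - [0, 0, 0]
    - [0, 0, 0]
    - [0, 0, 0]
    - [0, 0, 0]
    - [0, 0, 0]
  turn:
    - [0, 0, -0.11]
    - [0, 0, -0.11]
    - [0, 0, -0.11]
    - [0, 0, -0.11]
    - [0, 0, -0.11]
    - [0, 0, -0.11]
    - [0, 0, -0.11]
    - [0, 0, -0.11]
    - [0, 0, -0.11]
    - [0, 0, -0.11]
    - [0, 0, -0.11]
    - [0, 0, -0.11]

```text
time_s: 6.7
position: [0.4709, 0.0386, 0.0685]
tool_rot: [[-0.974, 0.227, 0.005], [0.227, 0.974, 0.003], [-0.004, 0.004, -1.0]]
ft_force: [11.1, 12.6, -16.8]
grip_width: 0.0089
gripper_force: 32.3
```

Call:
move_arm:
  jaw: [0, 0, 0, 0, 3.4, 3.4, 3.4, 3.4, 3.4, 3.4, 3.4]
  dp:
    - [0, 0, 0]
    - [0, 0, 0]
    - [0, 0, 0]
    - [0, 0, 0]
    - [0, 0, 0]
    - [0, 0, 0]
    - [0, 0, 0]
    - [0, 0, 0]
    - [0, 0, -2]
    - [0, 0, -2.5]
    - [0, 0, -2.5]
  turn:
    - [0, 0, -0.11]
    - [0, 0, -0.11]
    - [0, 0, -0.1]
    - [0, 0, 0]
    - [0, 0, 0]
    - [0, 0, 0]
    - [0, 0, 0]
    - [0, 0, 0]
    - [0, 0, 0]
    - [0, 0, 0]
    - [0, 0, 0]

```text
time_s: 7.62
position: [0.4685, 0.0369, 0.1395]
tool_rot: [[-0.996, -0.087, -0.001], [-0.087, 0.996, 0.0], [0.001, 0.0, -1.0]]
ft_force: [0.2, 0.0, 0.7]
grip_width: 0.0341
gripper_force: 0.0
```

```bash
python3 - <<'E'
from h import *
from h import Ro
s=observe();print(s["q"].round(1),s["position"])
R=s["tool_rot"];t=case(75,-86,140);print("to fin b, tool frame cm",(R.T@(t-s["position"])*100).round(2),"turn to heading 89.3:",np.degrees(np.arctan2(R[1,0],R[0,0])))
R2=rot(89.3);print("in turned frame",(R2.T@(t-s["position"])*100).round(2))
E
```

```text
[ -10.    19.5   95.1   -0.    65.5 -104.9] [0.4684668  0.03689388 0.13947145]
to fin b, tool frame cm [-15.05   0.2   -0.07] turn to heading 89.3: -175.02639574526745
in turned frame [ 1.69 14.96 -0.05]
```

```bash
sed -i 's/C0=np.array(\[.535,.135,0\])/C0=np.array([.536,.1365,0])/' h.py; python3 - <<'E'
from h import *
show([(case(75,-86,135),rot(89.3),3.4,16),(case(75,-86,68.5),rot(89.3),3.4,8)])
E
```

```text
{"jaw":[3.4,3.4,3.4,3.4,3.4,3.4,3.4,3.4,3.4,3.4,3.4,3.4],"dp":[[-0.95,0.02,0.03],[-0.94,0.12,0.02],[-0.92,0.22,0.03],[-0.9,0.31,0.03],[-0.85,0.4,0.03],[-0.81,0.49,0.02],[-0.76,0.58,0.03],[-0.69,0.65,0.03],[-0.62,0.71,0.02],[-0.54,0.78,0.03],[-0.46,0.83,0.03],[-0.37,0.87,0.03]],"turn":[[0.0,0.0,0.104],[0.0,0.0,0.105],[0.0,0.0,0.104],[0.0,0.0,0.104],[0.0,0.0,0.105],[0.0,0.0,0.104],[0.0,0.0,0.105],[0.0,0.0,0.104],[0.0,0.0,0.104],[-0.001,0.0,0.105],[0.0,0.0,0.104],[0.0,0.0,0.104]]}
{"jaw":[3.4,3.4,3.4,3.4,3.4,3.4,3.4,3.4,3.4,3.4,3.4,3.4],"dp":[[-0.28,0.91,0.02],[-0.18,0.93,0.03],[-0.08,0.94,0.03],[0.02,0.95,0.03],[0.0,0.0,0.83],[0.0,0.0,0.83],[0.0,0.0,0.83],[0.0,0.0,0.83],[0.0,0.0,0.84],[0.0,0.0,0.83],[0.0,0.0,0.83],[0.0,0.0,0.83]],"turn":[[0.0,-0.001,0.105],[0.0,0.0,0.104],[0.0,0.0,0.104],[0.0,0.0,0.105],[0.0,0.0,0.0],[0.0,0.0,0.0],[0.0,0.0,0.0],[0.0,0.0,0.0],[0.0,0.0,0.0],[0.0,0.0,0.0],[0.0,0.0,0.0],[0.0,0.0,0.0]]}
end [0.6192 0.0535 0.0685] max 0.95 0.105
```

Call:
move_arm:
  jaw: [3.4, 3.4, 3.4, 3.4, 3.4, 3.4, 3.4, 3.4, 3.4, 3.4, 3.4, 3.4]
  dp:
    - [-0.95, 0.02, 0.03]
    - [-0.94, 0.12, 0.02]
    - [-0.92, 0.22, 0.03]
    - [-0.9, 0.31, 0.03]
    - [-0.85, 0.4, 0.03]
    - [-0.81, 0.49, 0.02]
    - [-0.76, 0.58, 0.03]
    - [-0.69, 0.65, 0.03]
    - [-0.62, 0.71, 0.02]
    - [-0.54, 0.78, 0.03]
    - [-0.46, 0.83, 0.03]
    - [-0.37, 0.87, 0.03]
  turn:
    - [0, 0, 0.104]
    - [0, 0, 0.105]
    - [0, 0, 0.104]
    - [0, 0, 0.104]
    - [0, 0, 0.105]
    - [0, 0, 0.104]
    - [0, 0, 0.105]
    - [0, 0, 0.104]
    - [0, 0, 0.104]
    - [0, 0, 0.105]
    - [0, 0, 0.104]
    - [0, 0, 0.104]

```text
time_s: 8.62
position: [0.5823, 0.0493, 0.1354]
tool_rot: [[-0.39, 0.921, 0.0], [0.921, 0.39, -0.0], [-0.0, 0.0, -1.0]]
ft_force: [-1.4, 0.6, -0.7]
grip_width: 0.0339
gripper_force: 0.0
```

Call:
move_arm:
  jaw: [3.4, 3.4, 3.4, 3.4, 3.4, 3.4, 3.4, 3.4, 3.4, 3.4, 3.4, 3.4]
  dp:
    - [-0.28, 0.91, 0.02]
    - [-0.18, 0.93, 0.03]
    - [-0.08, 0.94, 0.03]
    - [0.02, 0.95, 0.03]
    - [0, 0, 0.83]
    - [0, 0, 0.83]
    - [0, 0, 0.83]
    - [0, 0, 0.83]
    - [0, 0, 0.84]
    - [0, 0, 0.83]
    - [0, 0, 0.83]
    - [0, 0, 0.83]
  turn:
    - [0, 0, 0.105]
    - [0, 0, 0.104]
    - [0, 0, 0.104]
    - [0, 0, 0.105]
    - [0, 0, 0]
    - [0, 0, 0]
    - [0, 0, 0]
    - [0, 0, 0]
    - [0, 0, 0]
    - [0, 0, 0]
    - [0, 0, 0]
    - [0, 0, 0]

```text
time_s: 9.62
position: [0.6194, 0.0537, 0.0667]
tool_rot: [[0.012, 1.0, -0.0], [1.0, -0.012, 0.0], [0.0, -0.0, -1.0]]
ft_force: [-0.6, 0.1, 1.3]
grip_width: 0.034
gripper_force: 0.0
```

Call:
move_arm:
  jaw: [0, 0, 0, 0, 0, 0, 0, 0, 0, 0, 0, 0]
  dp:
    - [0, 0, 0]
    - [0, 0, 0]
    - [0, 0, 0]
    - [0, 0, 0]
    - [0, 0, 0]
    - [0, 0, 0]
    - [0, 0, 0]
    - [0, 0, 0]
    - [0, 0, 0]
    - [0, 0, 0]
    - [0, 0, 0]
    - [0, 0, 0]
  turn:
    - [0, 0, 0]
    - [0, 0, 0]
    - [0, 0, 0]
    - [0, 0, 0]
    - [0, 0, 0]
    - [0, 0, 0]
    - [0, 0, 0]
    - [0, 0, -0.1]
    - [0, 0, -0.1]
    - [0, 0, -0.1]
    - [0, 0, -0.1]
    - [0, 0, -0.1]

```text
time_s: 10.62
position: [0.6179, 0.0537, 0.0672]
tool_rot: [[-0.473, 0.881, -0.004], [0.881, 0.473, 0.0], [0.002, -0.004, -1.0]]
ft_force: [-7.2, -1.3, -2.1]
grip_width: 0.0091
gripper_force: 33.8
```

Call:
move_arm:
  jaw: [0, 0, 0, 0, 0, 0, 0, 0, 0, 0, 0, 0]
  dp:
    - [0, 0, 0]
    - [0, 0, 0]
    - [0, 0, 0]
    - [0, 0, 0]
    - [0, 0, 0]
    - [0, 0, 0]
    - [0, 0, 0]
    - [0, 0, 0]
    - [0, 0, 0]
    - [0, 0, 0]
    - [0, 0, 0]
    - [0, 0, 0]
  turn:
    - [0, 0, -0.11]
    - [0, 0, -0.11]
    - [0, 0, -0.11]
    - [0, 0, -0.11]
    - [0, 0, -0.11]
    - [0, 0, -0.11]
    - [0, 0, -0.11]
    - [0, 0, -0.11]
    - [0, 0, -0.11]
    - [0, 0, -0.11]
    - [0, 0, -0.07]
    - [0, 0, 0]

```text
time_s: 11.62
position: [0.6175, 0.0531, 0.0672]
tool_rot: [[-0.996, -0.091, -0.005], [-0.091, 0.996, -0.001], [0.005, -0.001, -1.0]]
ft_force: [-8.9, -3.1, -1.5]
grip_width: 0.0087
gripper_force: 33.9
```

Call:
move_arm:
  jaw: [3.4, 3.4, 3.4, 3.4, 3.4, 3.4, 3.4]
  dp:
    - [0, 0, 0]
    - [0, 0, 0]
    - [0, 0, 0]
    - [0, 0, 0]
    - [0, 0, -2]
    - [0, 0, -3]
    - [0, 0, -3]
  turn:
    - [0, 0, 0]
    - [0, 0, 0]
    - [0, 0, 0]
    - [0, 0, 0]
    - [0, 0, 0]
    - [0, 0, 0]
    - [0, 0, 0]

```text
time_s: 12.2
position: [0.6193, 0.0538, 0.1483]
tool_rot: [[-0.996, -0.087, -0.001], [-0.087, 0.996, 0.0], [0.001, 0.0, -1.0]]
ft_force: [0.8, -0.2, -0.1]
grip_width: 0.034
gripper_force: 0.0
```

```bash
sed -i 's/^C0=.*/C0=np.array([.5356,.1315,0])/' h.py; cat >> h.py <<'E'
def lid(th,off=16,t=None):
    """tool pose (p,R) holding the bar at lid angle th (deg)"""
    a=np.radians(th)
    if t is None: t=np.clip((th-40)/80,0,1)*25
    R=rot(185.3,-t);b=case(0,95-146*np.cos(a)+44*np.sin(a),50+146*np.sin(a)+44*np.cos(a))
    return b+R[:,2]*off/1e3,R
E
python3 - <<'E'
from h import *
p,R=lid(0)
s=show([(p+[0,0,.05],R,3.4,8),(p,R,3.4,6)])
ths=np.r_[1,2.5,np.arange(5,115.1,3.055),117,118.5,119.5,120.5]
show([(*lid(t),0,1) for t in ths],s)
E
```

```text
{"jaw":[3.4,3.4,3.4,3.4,3.4,3.4,3.4,3.4,3.4,3.4,3.4,3.4],"dp":[[0.95,0.42,0.25],[0.96,0.42,0.26],[0.95,0.43,0.25],[0.95,0.42,0.26],[0.96,0.42,0.25],[0.95,0.43,0.26],[0.95,0.42,0.25],[0.96,0.43,0.26],[0.0,0.0,0.83],[0.0,0.0,0.84],[0.0,0.0,0.83],[0.0,0.0,0.83]],"turn":[[0.0,0.0,-0.001],[0.0,0.0,0.0],[0.0,0.0,-0.001],[0.0,-0.001,-0.001],[0.0,0.0,0.0],[0.0,0.0,-0.001],[0.0,0.0,-0.001],[0.0,0.0,0.0],[0.0,0.0,0.0],[0.0,0.0,0.0],[0.0,0.0,0.0],[0.0,0.0,0.0]]}
{"jaw":[3.4,3.4],"dp":[[0.0,0.0,0.83],[0.0,-0.01,0.84]],"turn":[[0.0,0.0,0.0],[0.0,0.0,0.0]]}
end [0.5403 0.0807 0.078 ] max 0.96 0.001
{"jaw":[0,0,0,0,0,0,0,0,0,0,0,0],"dp":[[0.0,0.08,-0.26],[0.0,0.13,-0.38],[0.0,0.23,-0.62],[0.0,0.33,-0.75],[0.0,0.36,-0.73],[0.0,0.4,-0.7],[0.0,0.43,-0.69],[0.0,0.48,-0.66],[0.0,0.5,-0.64],[0.0,0.54,-0.6],[0.0,0.58,-0.58],[0.0,0.6,-0.55]],"turn":[[0.0,0.0,0.0],[0.0,0.0,0.0],[0.0,0.0,0.0],[0.0,0.0,0.0],[0.0,0.0,0.0],[0.0,0.0,0.0],[0.0,0.0,0.0],[0.0,0.0,0.0],[0.0,0.0,0.0],[0.0,0.0,0.0],[0.0,0.0,0.0],[0.0,0.0,0.0]]}
{"jaw":[0,0,0,0,0,0,0,0,0,0,0,0],"dp":[[0.0,0.63,-0.51],[0.0,0.65,-0.48],[0.0,0.67,-0.44],[
[... 392 characters left out ...]
0,0.77,-0.17],[0.0,0.77,-0.13],[0.0,0.78,-0.11],[0.0,0.78,-0.07],[0.0,0.79,-0.05],[0.0,0.78,-0.02],[0.0,0.79,0.02],[0.0,0.79,0.04],[0.0,0.78,0.07],[0.0,0.78,0.1],[0.0,0.77,0.13],[0.0,0.77,0.17]],"turn":[[0.017,0.0,0.0],[0.017,0.0,0.0],[0.016,0.0,0.0],[0.017,0.0,0.0],[0.017,0.0,0.0],[0.016,0.0,0.0],[0.017,0.0,0.0],[0.017,0.0,0.0],[0.016,0.0,0.0],[0.017,0.0,0.0],[0.017,0.0,0.0],[0.016,0.0,0.0]]}
{"jaw":[0,0,0,0,0,0,0],"dp":[[0.0,0.77,0.19],[0.0,0.75,0.22],[0.0,0.75,0.24],[0.0,0.49,0.18],[0.0,0.36,0.14],[0.0,0.24,0.1],[0.0,0.24,0.1]],"turn":[[0.017,0.0,0.0],[0.017,0.0,0.0],[0.016,0.0,0.0],[0.011,0.0,0.0],[0.009,0.0,0.0],[0.005,0.0,0.0],[0.003,0.0,0.0]]}
end [0.5171 0.3308 0.1389] max 0.79 0.017
```

Call:
move_arm:
  jaw: [3.4, 3.4, 3.4, 3.4, 3.4, 3.4, 3.4, 3.4, 3.4, 3.4, 3.4, 3.4]
  dp:
    - [0.95, 0.42, 0.25]
    - [0.96, 0.42, 0.26]
    - [0.95, 0.43, 0.25]
    - [0.95, 0.42, 0.26]
    - [0.96, 0.42, 0.25]
    - [0.95, 0.43, 0.26]
    - [0.95, 0.42, 0.25]
    - [0.96, 0.43, 0.26]
    - [0, 0, 0.83]
    - [0, 0, 0.84]
    - [0, 0, 0.83]
    - [0, 0, 0.83]
  turn:
    - [0, 0, 0]
    - [0, 0, 0]
    - [0, 0, 0]
    - [0, 0, 0]
    - [0, 0, 0]
    - [0, 0, 0]
    - [0, 0, 0]
    - [0, 0, 0]
    - [0, 0, 0]
    - [0, 0, 0]
    - [0, 0, 0]
    - [0, 0, 0]

```text
time_s: 13.2
position: [0.541, 0.0806, 0.0928]
tool_rot: [[-0.996, -0.087, -0.0], [-0.087, 0.996, -0.0], [0.0, 0.0, -1.0]]
ft_force: [-0.5, -0.7, -0.6]
grip_width: 0.0342
gripper_force: 0.0
```

Call:
move_arm:
  jaw: [3.4, 3.4, 0, 0, 0, 0, 0, 0, 0, 0, 0, 0]
  dp:
    - [0, 0, 0.83]
    - [0, 0, 0.83]
    - [0, 0, 0]
    - [0, 0, 0]
    - [0, 0, 0]
    - [0, 0, 0]
    - [0, 0, 0]
    - [0, 0, 0]
    - [0, 0, 0]
    - [0, 0, 0]
    - [0, 0, 0]
    - [0, 0, 0]
  turn:
    - [0, 0, 0]
    - [0, 0, 0]
    - [0, 0, 0]
    - [0, 0, 0]
    - [0, 0, 0]
    - [0, 0, 0]
    - [0, 0, 0]
    - [0, 0, 0]
    - [0, 0, 0]
    - [0, 0, 0]
    - [0, 0, 0]
    - [0, 0, 0]
  force: 40

```text
time_s: 14.2
position: [0.5405, 0.0811, 0.0773]
tool_rot: [[-0.996, -0.087, -0.0], [-0.087, 0.996, 0.001], [-0.0, 0.001, -1.0]]
ft_force: [-0.3, 5.6, -3.1]
grip_width: 0.0083
gripper_force: 38.9
```

```bash
python3 - <<'E'
from h import *
im,d=cams.get_image("side");cv2.imwrite("pics/s1.png",cv2.resize(im[120:260,130:350,::-1],None,fx=3,fy=3))
s=observe();print(s["position"],lid(0)[0])
E
```

```text
[0.54047423 0.08109432 0.07732153] [0.5403109  0.08071804 0.078     ]
```

View pics/s1.png

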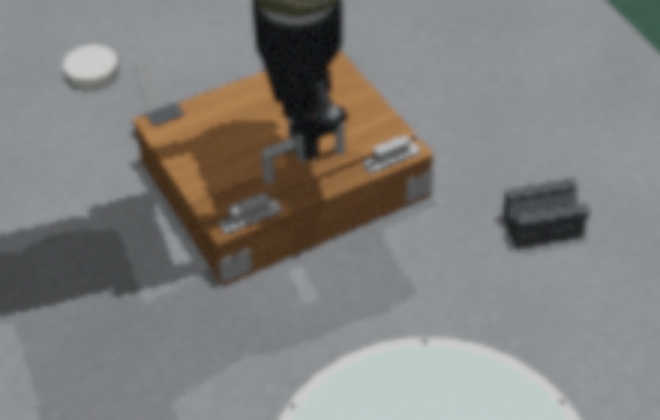

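Both turnbuttons lie along the rail at about (250,208) and (390,153) in this crop, and the bar is gripped at about (310,150).

Call:
move_arm:
  jaw: [0, 0, 0, 0, 0, 0, 0, 0, 0, 0, 0, 0]
  dp:
    - [0, 0.08, -0.26]
    - [0, 0.13, -0.38]
    - [0, 0.23, -0.62]
    - [0, 0.33, -0.75]
    - [0, 0.36, -0.73]
    - [0, 0.4, -0.7]
    - [0, 0.43, -0.69]
    - [0, 0.48, -0.66]
    - [0, 0.5, -0.64]
    - [0, 0.54, -0.6]
    - [0, 0.58, -0.58]
    - [0, 0.6, -0.55]
  turn:
    - [0, 0, 0]
    - [0, 0, 0]
    - [0, 0, 0]
    - [0, 0, 0]
    - [0, 0, 0]
    - [0, 0, 0]
    - [0, 0, 0]
    - [0, 0, 0]
    - [0, 0, 0]
    - [0, 0, 0]
    - [0, 0, 0]
    - [0, 0, 0]

```text
time_s: 15.25
position: [0.5364, 0.1266, 0.1502]
tool_rot: [[-0.996, -0.087, 0.0], [-0.087, 0.996, -0.002], [-0.0, -0.002, -1.0]]
ft_force: [-3.3, -6.0, 1.5]
grip_width: 0.0085
gripper_force: 38.9
```

Call:
move_arm:
  jaw: [0, 0, 0, 0, 0, 0, 0, 0, 0, 0, 0, 0]
  dp:
    - [0, 0.63, -0.51]
    - [0, 0.65, -0.48]
    - [0, 0.67, -0.44]
    - [0, 0.67, -0.42]
    - [0, 0.69, -0.39]
    - [0, 0.7, -0.36]
    - [0, 0.72, -0.33]
    - [0, 0.72, -0.31]
    - [0, 0.74, -0.28]
    - [0, 0.75, -0.25]
    - [0, 0.75, -0.22]
    - [0, 0.77, -0.19]
  turn:
    - [0, 0, 0]
    - [0, 0, 0]
    - [0.009, 0, 0]
    - [0.017, 0, 0]
    - [0.017, 0, 0]
    - [0.016, 0, 0]
    - [0.017, 0, 0]
    - [0.017, 0, 0]
    - [0.016, 0, 0]
    - [0.017, 0, 0]
    - [0.017, 0, 0]
    - [0.016, 0, 0]

```text
time_s: 16.25
position: [0.5288, 0.2134, 0.1874]
tool_rot: [[-0.996, -0.085, 0.015], [-0.087, 0.983, -0.159], [-0.002, -0.16, -0.987]]
ft_force: [-4.1, -3.9, 6.1]
grip_width: 0.0081
gripper_force: 40.5
```

Call:
move_arm:
  jaw: [0, 0, 0, 0, 0, 0, 0, 0, 0, 0, 0, 0]
  dp:
    - [0, 0.77, -0.17]
    - [0, 0.77, -0.13]
    - [0, 0.78, -0.11]
    - [0, 0.78, -0.07]
    - [0, 0.79, -0.05]
    - [0, 0.78, -0.02]
    - [0, 0.79, 0.02]
    - [0, 0.79, 0.04]
    - [0, 0.78, 0.07]
    - [0, 0.78, 0.1]
    - [0, 0.77, 0.13]
    - [0, 0.77, 0.17]
  turn:
    - [0.017, 0, 0]
    - [0.017, 0, 0]
    - [0.016, 0, 0]
    - [0.017, 0, 0]
    - [0.017, 0, 0]
    - [0.016, 0, 0]
    - [0.017, 0, 0]
    - [0.017, 0, 0]
    - [0.016, 0, 0]
    - [0.017, 0, 0]
    - [0.017, 0, 0]
    - [0.016, 0, 0]

```text
time_s: 17.25
position: [0.5207, 0.3035, 0.1625]
tool_rot: [[-0.996, -0.082, 0.03], [-0.087, 0.932, -0.351], [0.001, -0.352, -0.936]]
ft_force: [-5.1, 0.7, 3.7]
grip_width: 0.0081
gripper_force: 41.7
```

Call:
move_arm:
  jaw: [0, 0, 0, 0, 0, 0, 0, 0]
  dp:
    - [0, 0.77, 0.19]
    - [0, 0.75, 0.22]
    - [0, 0.75, 0.24]
    - [0, 0.49, 0.18]
    - [0, 0.36, 0.14]
    - [0, 0.24, 0.1]
    - [0, 0.24, 0.1]
    - [0, 0, 0]
  turn:
    - [0.017, 0, 0]
    - [0.017, 0, 0]
    - [0.016, 0, 0]
    - [0.011, 0, 0]
    - [0.009, 0, 0]
    - [0.005, 0, 0]
    - [0.003, 0, 0]
    - [0, 0, 0]

```text
time_s: 17.92
position: [0.5184, 0.3301, 0.1393]
tool_rot: [[-0.996, -0.078, 0.036], [-0.086, 0.901, -0.425], [0.0, -0.427, -0.904]]
ft_force: [-8.6, -6.9, 8.8]
grip_width: 0.0085
gripper_force: 42.3
```

```bash
python3 - <<'E'
from h import *
im,d=cams.get_image("side");cv2.imwrite("pics/s2.png",cv2.resize(im[60:340,110:370,::-1],None,fx=2.1,fy=2.1));W=cloud("side",d);np.save("side1.npy",W)
s=observe();print(s["position"],lid(120)[0],s["q"].round(1),s["ft_force"])
for q in("block_a","bush_a"):
  for r in cams.outline_of("side",q)[:2]:
    m=r["mask"]&(W[...,2]>.028)&(W[...,2]<.06);p=W[m][:,:2]
    if len(p)>8: print(q,round(r["p"],2),cv2.minAreaRect((p*1000).astype(np.float32)))
E
```

```text
[0.51836361 0.33010024 0.13929631] [0.51718655 0.32999097 0.13993878] [ 30.7  39.3  62.6 -22.5  89.7 -61.7] [-7.65618061 -5.78745696  8.26139644]
block_a 0.73 ((443.0921936035156, -340.6259460449219), (24.420747756958008, 59.10040283203125), 6.32405948638916)
block_a 0.46 ((445.80584716796875, -199.1302490234375), (27.389184951782227, 31.050655364990234), 68.53167724609375)
bush_a 0.67 ((445.84503173828125, -199.480224609375), (27.25090217590332, 30.689517974853516), 75.93917846679688)
```

View pics/s2.png

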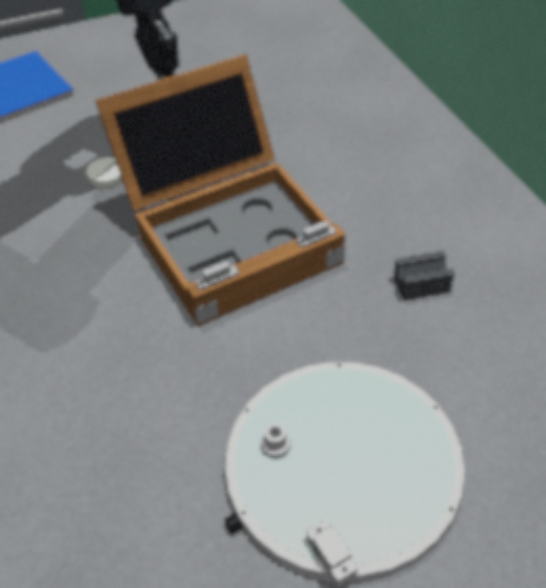

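Lid rests on its stop arms; the foam shows long cut-outs at left and round ones at right. The block has been knocked to about (335,550) in this crop, which is world (0.443,-0.341).

Call:
move_arm:
  jaw: [2.6, 2.6, 2.6, 2.6, 2.6, 2.6, 2.6, 2.6, 2.6, 2.6]
  dp:
    - [0, 0, 0]
    - [0, 0, 0]
    - [0, 0, 0]
    - [0, 0, -0.5]
    - [0, 0, -1]
    - [0, 0, -1.5]
    - [0, 0, -2]
    - [0, 0, -3]
    - [0, 0, -3]
    - [0, 0, -3]
  turn:
    - [0, 0, 0]
    - [0, 0, 0]
    - [0, 0, 0]
    - [0, 0, 0]
    - [0, 0, 0]
    - [0, 0, 0]
    - [0, 0, 0]
    - [0, 0, 0]
    - [0, 0, 0]
    - [0, 0, 0]

```text
time_s: 18.9
position: [0.5132, 0.391, 0.2674]
tool_rot: [[-0.996, -0.079, 0.038], [-0.087, 0.903, -0.421], [-0.001, -0.422, -0.906]]
ft_force: [0.3, -0.5, 0.5]
grip_width: 0.0259
gripper_force: 0.0
```

```bash
python3 - <<'E'
from h import *
s=observe();print(s["position"])
B=np.array([.443,-.3406,0])
show([(np.array([.50,.20,.29]),rot(185.3),6,10),(B+[0,0,.12],rot(96.3),6,26),(B+[0,0,.039],rot(96.3),6,12)])
E
```

```text
[0.51316223 0.39101224 0.26737546]
{"jaw":[6,6,6,6,6,6,6,6,6,6,6,6],"dp":[[0.3,-1.81,0.59],[0.3,-1.83,0.52],[0.3,-1.86,0.43],[0.3,-1.87,0.35],[0.3,-1.89,0.27],[0.3,-1.89,0.19],[0.3,-1.9,0.11],[0.31,-1.9,0.02],[0.3,-1.91,-0.06],[0.31,-1.9,-0.14],[0.41,-2.05,0.65],[0.29,-2.07,0.66]],"turn":[[-0.044,0.0,-0.001],[-0.043,0.0,0.0],[-0.044,0.0,-0.001],[-0.043,0.0,0.0],[-0.044,0.0,-0.001],[-0.044,0.0,0.0],[-0.043,0.0,-0.001],[-0.044,0.0,0.0],[-0.043,0.0,-0.001],[-0.044,0.0,0.0],[0.0,0.0,0.06],[0.0,0.0,0.059]]}
{"jaw":[6,6,6,6,6,6,6,6,6,6,6,6],"dp":[[0.16,-2.08,0.65],[0.04,-2.09,0.66],[-0.09,-2.09,0.65],[-0.21,-2.08,0.65],[-0.34,-2.07,0.66],[-0.46,-2.04,0.65],[-0.58,-2.0,0.65],[-0.69,-1.98,0.66],[-0.82,-1.92,0.65],[-0.93,-1.87,0.66],[-1.03,-1.82,0.65],[-1.15,-1.75,0.65]],"turn":[[0.0,0.0,0.06],[0.0,0.0,0.06],[0.0,0.0,0.06],[0.0,0.0,0.059],[0.0,0.0,0.06],[0.0,0.0,0.06],[0.0,0.0,0.06],[0.0,0.0,0.059],[0.0,0.0,0.06],[0.0,0.0,0.06],[0.0,0.0,0.059],[0.0,0.0,0.06]]}
{"jaw":[6,6,6,6,6,6,6,6,6,6,6,6],"dp":[[-1.24,-1.68,0.66],[-1.35,-1.6,0.65],[-1.44,-1.51,0.66],[-1.52,-1.43,0.65],[-1.61,-1.34,0.65],[-1.69,-1.24,0.66],[-1.75,-1.13,0.65],[-1.82,-1.03,0.65],[-1.88,-0.91,0.66],[-1.93,-0.81,0.65],[-1.98,-0.68,0.66],[-2.01,-0.57,0.65]],"turn":[[0.0,0.0,0.06],[0.0,0.0,0.06],[0.0,0.0,0.059],[0.0,0.0,0.06],[0.0,0.0,0.06],[0.0,0.0,0.06],[0.0,0.0,0.059],[0.0,0.0,0.06],[0.0,0.0,0.06],[0.0,0.0,0.06],[0.0,0.0,0.059],[0.0,0.0,0.06]]}
{"jaw":[6,6,6,6,6,6,6,6,6,6,6,6],"dp":[[0.0,0.0,0.68],[0.0,0.0,0.67],[0.0,0.0,0.68],[0.0,0.0,0.67],[0.0,0.0,0.68],[0.0,0.0,0.67],[0.0,0.0,0.68],[0.0,0.0,0.67],[0.0,0.0,0.68],[0.0,0.0,0.67],[0.0,0.0,0.68],[0.0,0.0,0.67]],"turn":[[0.0,0.0,0.0],[0.0,0.0,0.0],[0.0,0.0,0.0],[0.0,0.0,0.0],[0.0,0.0,0.0],[0.0,0.0,0.0],[0.0,0.0,0.0],[0.0,0.0,0.0],[0.0,0.0,0.0],[0.0,0.0,0.0],[0.0,0.0,0.0],[0.0,0.0,0.0]]}
end [ 0.443  -0.3406  0.039 ] max 2.09 0.06
```

Call:
move_arm:
  jaw: [6, 6, 6, 6, 6, 6, 6, 6, 6, 6, 6, 6]
  dp:
    - [0.3, -1.81, 0.59]
    - [0.3, -1.83, 0.52]
    - [0.3, -1.86, 0.43]
    - [0.3, -1.87, 0.35]
    - [0.3, -1.89, 0.27]
    - [0.3, -1.89, 0.19]
    - [0.3, -1.9, 0.11]
    - [0.31, -1.9, 0.02]
    - [0.3, -1.91, -0.06]
    - [0.31, -1.9, -0.14]
    - [0.41, -2.05, 0.65]
    - [0.29, -2.07, 0.66]
  turn:
    - [-0.044, 0, 0]
    - [-0.044, 0, 0]
    - [-0.044, 0, 0]
    - [-0.044, 0, 0]
    - [-0.043, 0, 0]
    - [-0.043, 0, 0]
    - [-0.044, 0, 0]
    - [-0.044, 0, 0]
    - [-0.043, 0, 0]
    - [-0.044, 0, 0]
    - [0, 0, 0.06]
    - [0, 0, 0.06]

```text
time_s: 19.9
position: [0.4955, 0.1566, 0.2759]
tool_rot: [[-0.999, 0.035, 0.003], [0.035, 0.999, 0.0], [-0.003, 0.001, -1.0]]
ft_force: [0.5, -1.0, 0.1]
grip_width: 0.0598
gripper_force: 0.0
```

Call:
move_arm:
  jaw: [6, 6, 6, 6, 6, 6, 6, 6, 6, 6, 6, 6]
  dp:
    - [0.16, -2.08, 0.65]
    - [0.04, -2.09, 0.66]
    - [-0.09, -2.09, 0.65]
    - [-0.21, -2.08, 0.65]
    - [-0.34, -2.07, 0.66]
    - [-0.46, -2.04, 0.65]
    - [-0.58, -2.0, 0.65]
    - [-0.69, -1.98, 0.66]
    - [-0.82, -1.92, 0.65]
    - [-0.93, -1.87, 0.66]
    - [-1.03, -1.82, 0.65]
    - [-1.15, -1.75, 0.65]
  turn:
    - [0, 0, 0.06]
    - [0, 0, 0.06]
    - [0, 0, 0.06]
    - [0, 0, 0.059]
    - [0, 0, 0.06]
    - [0, 0, 0.06]
    - [0, 0, 0.06]
    - [0, 0, 0.059]
    - [0, 0, 0.06]
    - [0, 0, 0.06]
    - [0, 0, 0.059]
    - [0, 0, 0.06]

```text
time_s: 20.9
position: [0.4679, -0.0928, 0.1969]
tool_rot: [[-0.73, 0.683, 0.002], [0.683, 0.73, -0.001], [-0.002, 0.001, -1.0]]
ft_force: [1.0, -0.7, 0.4]
grip_width: 0.0598
gripper_force: 0.0
```

```bash
cat >> h.py <<'E'
def samples(n="side",zmin=.03,lo=.45):
    im,d=cams.get_image(n);W=cloud(n,d);out={}
    for q in("block_a","bush_a"):
      for r in cams.outline_of(n,q)[:2]:
        m=r["mask"]&(W[...,2]>zmin)&(W[...,2]<.06);p=W[m][:,:2]
        if len(p)>8 and r["p"]>lo: print(n,q,round(r["p"],2),len(p),cv2.minAreaRect((p*1000).astype(np.float32)))
    return im,W
E
python3 - <<'E'
from h import *
s=observe();print(s["position"],np.degrees(np.arctan2(*s["tool_rot"][[1,0],0])))
samples("side");samples("top")
E
```

```text
[ 0.46789017 -0.09276289  0.19689259] 136.9159867676763
side block_a 0.98 367 ((443.159912109375, -340.5208435058594), (24.325218200683594, 60.16883087158203), 5.3209919929504395)
side bush_a 0.72 1252 ((537.344482421875, 134.06106567382812), (232.28994750976562, 208.04364013671875), 4.885162353515625)
top block_a 0.61 1154 ((536.537109375, 132.99264526367188), (232.39698791503906, 202.68975830078125), 5.18112325668335)
top block_a 0.55 126 ((442.1407165527344, -339.4745178222656), (22.15195083618164, 57.73891067504883), 4.085643768310547)
```

```bash
python3 - <<'E'
from h import *
B=np.array([.4428,-.3402,0])
show([(B+[0,0,.11],rot(95.3),6,13),(B+[0,0,.039],rot(95.3),6,9)])
E
```

```text
{"jaw":[6,6,6,6,6,6,6,6,6,6,6,6],"dp":[[-1.16,-1.54,0.67],[-1.25,-1.47,0.67],[-1.32,-1.39,0.67],[-1.4,-1.32,0.67],[-1.48,-1.24,0.66],[-1.54,-1.15,0.67],[-1.6,-1.07,0.67],[-1.66,-0.97,0.67],[-1.72,-0.88,0.67],[-1.76,-0.78,0.67],[-1.8,-0.69,0.67],[-1.84,-0.57,0.67]],"turn":[[0.0,0.0,0.056],[0.0,0.0,0.056],[0.0,0.0,0.057],[0.0,0.0,0.056],[0.0,0.0,0.056],[0.0,0.0,0.056],[0.001,0.0,0.056],[0.0,0.0,0.056],[0.0,0.001,0.057],[0.0,0.0,0.056],[0.0,0.0,0.056],[0.0,0.0,0.056]]}
{"jaw":[6,6,6,6,6,6,6,6,6,6],"dp":[[-1.86,-0.48,0.66],[0.0,0.0,0.79],[0.0,0.0,0.79],[0.0,0.0,0.79],[0.0,0.0,0.79],[0.0,0.0,0.79],[0.0,0.0,0.79],[0.0,0.0,0.78],[0.0,0.0,0.79],[0.0,0.0,0.79]],"turn":[[0.0,0.0,0.056],[0.0,0.0,0.0],[0.0,0.0,0.0],[0.0,0.0,0.0],[0.0,0.0,0.0],[0.0,0.0,0.0],[0.0,0.0,0.0],[0.0,0.0,0.0],[0.0,0.0,0.0],[0.0,0.0,0.0]]}
end [ 0.4428 -0.3402  0.039 ] max 1.86 0.057
```

Call:
move_arm:
  jaw: [6, 6, 6, 6, 6, 6, 6, 6, 6, 6, 6, 6]
  dp:
    - [-1.16, -1.54, 0.67]
    - [-1.25, -1.47, 0.67]
    - [-1.32, -1.39, 0.67]
    - [-1.4, -1.32, 0.67]
    - [-1.48, -1.24, 0.66]
    - [-1.54, -1.15, 0.67]
    - [-1.6, -1.07, 0.67]
    - [-1.66, -0.97, 0.67]
    - [-1.72, -0.88, 0.67]
    - [-1.76, -0.78, 0.67]
    - [-1.8, -0.69, 0.67]
    - [-1.84, -0.57, 0.67]
  turn:
    - [0, 0, 0.056]
    - [0, 0, 0.056]
    - [0, 0, 0.057]
    - [0, 0, 0.056]
    - [0, 0, 0.056]
    - [0, 0, 0.056]
    - [0, 0, 0.056]
    - [0, 0, 0.056]
    - [0, 0, 0.057]
    - [0, 0, 0.056]
    - [0, 0, 0.056]
    - [0, 0, 0.056]

```text
time_s: 22.2
position: [0.4446, -0.3219, 0.1161]
tool_rot: [[-0.146, 0.989, 0.001], [0.989, 0.146, -0.001], [-0.001, 0.001, -1.0]]
ft_force: [0.5, -0.1, 0.1]
grip_width: 0.0601
gripper_force: 0.0
```

Call:
move_arm:
  jaw: [6, 6, 6, 6, 6, 6, 6, 6, 6, 6, 6]
  dp:
    - [-1.86, -0.48, 0.66]
    - [0, 0, 0.79]
    - [0, 0, 0.79]
    - [0, 0, 0.79]
    - [0, 0, 0.79]
    - [0, 0, 0.79]
    - [0, 0, 0.79]
    - [0, 0, 0.78]
    - [0, 0, 0.79]
    - [0, 0, 0.79]
    - [0, 0, 0]
  turn:
    - [0, 0, 0.056]
    - [0, 0, 0]
    - [0, 0, 0]
    - [0, 0, 0]
    - [0, 0, 0]
    - [0, 0, 0]
    - [0, 0, 0]
    - [0, 0, 0]
    - [0, 0, 0]
    - [0, 0, 0]
    - [0, 0, 0]

```text
time_s: 23.12
position: [0.4414, -0.3402, 0.0366]
tool_rot: [[-0.091, 0.996, -0.002], [0.996, 0.091, 0.002], [0.002, -0.002, -1.0]]
ft_force: [-0.8, -0.5, -0.3]
grip_width: 0.0596
gripper_force: 0.0
```

```bash
python3 - <<'E'
from h import *
s=observe();print(s["position"],np.degrees(np.arctan2(*s["tool_rot"][[1,0],0])))
im,W=samples("side")
cv2.imwrite("pics/s3.png",cv2.resize(im[60:340,110:370,::-1],None,fx=2.1,fy=2.1))
E
```

```text
[ 0.44137946 -0.34020876  0.03662965] 95.2135884197464
side block_a 0.8 266 ((444.2354431152344, -350.26971435546875), (24.127384185791016, 39.61662292480469), 5.908348083496094)
side block_a 0.67 18 ((390.13592529296875, -450.7181701660156), (13.143606185913086, 46.67628479003906), 51.43090057373047)
```

View pics/s3.png

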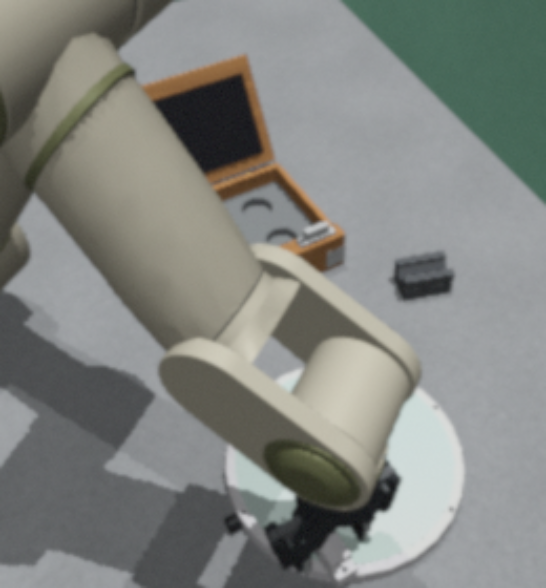

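The fingers straddle the block at about (330,560); the lid has stayed back on its stops.

Call:
move_arm:
  jaw: [2, 2, 2, 2, 2, 2, 2, 2, 2, 2]
  dp:
    - [0, 0, -0.25]
    - [0, 0, 0]
    - [0, 0, 0]
    - [0, 0, 0]
    - [0, 0, 0]
    - [0, 0, 0]
    - [0, 0, 0]
    - [0, 0, 0]
    - [0, 0, -0.5]
    - [0, 0, -0.5]
  turn:
    - [0, 0, 0]
    - [0, 0, 0]
    - [0, 0, 0]
    - [0, 0, 0]
    - [0, 0, 0]
    - [0, 0, 0]
    - [0, 0, 0]
    - [0, 0, 0]
    - [0, 0, 0]
    - [0, 0, 0]
  force: 35

```text
time_s: 24.1
position: [0.4417, -0.3405, 0.0508]
tool_rot: [[-0.091, 0.996, -0.001], [0.996, 0.091, 0.001], [0.001, -0.001, -1.0]]
ft_force: [0.6, -0.7, -1.2]
grip_width: 0.0229
gripper_force: 34.5
```

```bash
python3 - <<'E'
from h import *
s=observe();p=s["position"];print(p,s["ft_force"],s["grip_width"])
# block centre along tool x offset: block y centre -.3402
p1=p+[0,0,.10]
e=show([(p1,rot(95.3),2,5),(case(-53,-29.5,140),rot(185.3),2,30)])
e=show([(case(-53,-29.5,32),rot(185.3),2,12)],e)
E
```

```text
[ 0.44168051 -0.34054459  0.05080467] [ 0.55220832 -0.65709722 -1.17032089] 0.022896228327111304
{"jaw":[2,2,2,2,2,2,2,2,2,2,2,2],"dp":[[0.0,0.0,-2.0],[0.0,0.0,-2.0],[0.01,0.0,-2.0],[0.0,0.0,-2.0],[-0.01,-0.01,-2.0],[1.44,0.28,0.04],[1.42,0.36,0.03],[1.4,0.43,0.04],[1.38,0.5,0.03],[1.35,0.57,0.04],[1.32,0.65,0.04],[1.28,0.71,0.03]],"turn":[[0.0,0.0,0.0],[0.0,0.0,-0.001],[0.0,-0.001,0.0],[0.0,0.0,0.0],[-0.001,0.0,-0.001],[0.0,0.0,-0.052],[0.0,0.0,-0.053],[0.0,0.0,-0.052],[0.0,0.0,-0.052],[0.0,0.0,-0.053],[0.0,0.0,-0.052],[0.0,0.0,-0.052]]}
{"jaw":[2,2,2,2,2,2,2,2,2,2,2,2],"dp":[[1.25,0.78,0.04],[1.2,0.84,0.03],[1.15,0.9,0.04],[1.11,0.97,0.04],[1.05,1.02,0.03],[1.0,1.07,0.04],[0.95,1.12,0.03],[0.88,1.18,0.04],[0.82,1.21,0.04],[0.75,1.26,0.03],[0.69,1.3,0.04],[0.62,1.33,0.03]],"turn":[[0.0,0.0,-0.053],[0.0,0.0,-0.052],[0.0,0.0,-0.052],[0.0,0.0,-0.053],[0.0,0.0,-0.052],[0.0,0.0,-0.052],[0.0,0.0,-0.053],[0.0,0.0,-0.052],[0.0,0.0,-0.053],[0.0,0.0,-0.052],[0.0,0.0,-0.052],[0.0,0.0,-0.053]]}
{"jaw":[2,2,2,2,2,2,2,2,2,2,2],"dp":[[0.55,1.36,0.04],[0.47,1.38,0.04],[0.41,1.41,0.03],[0.32,1.43,0.04],[0.26,1.45,0.03],[0.18,1.45,0.04],[0.1,1.47,0.03],[0.02,1.46,0.04],[-0.05,1.47,0.04],[-0.13,1.46,0.03],[-0.2,1.45,0.04]],"turn":[[0.0,0.0,-0.052],[0.0,0.0,-0.052],[0.0,0.0,-0.053],[0.0,0.0,-0.052],[0.0,0.0,-0.052],[0.0,0.0,-0.053],[0.0,0.0,-0.052],[0.0,0.0,-0.052],[0.0,0.0,-0.053],[0.0,0.0,-0.052],[0.0,0.0,-0.052]]}
end [0.4855 0.0972 0.14  ] max 2.0 0.053
{"jaw":[2,2,2,2,2,2,2,2,2,2,2,2],"dp":[[0.0,0.0,0.9],[0.0,0.0,0.9],[0.0,0.0,0.9],[0.0,0.0,0.9],[0.0,0.0,0.9],[0.0,0.0,0.9],[0.0,0.0,0.9],[0.0,0.0,0.9],[0.0,0.0,0.9],[0.0,0.0,0.9],[0.0,0.0,0.9],[0.0,0.0,0.9]],"turn":[[0.0,0.0,0.0],[0.0,0.0,0.0],[0.0,0.0,0.0],[0.0,0.0,0.0],[0.0,0.0,0.0],[0.0,0.0,0.0],[0.0,0.0,0.0],[0.0,0.0,0.0],[0.0,0.0,0.0],[0.0,0.0,0.0],[0.0,0.0,0.0],[0.0,0.0,0.0]]}
end [0.4856 0.0972 0.032 ] max 0.9 0.0
```

Call:
move_arm:
  jaw: [2, 2, 2, 2, 2, 2, 2, 2, 2, 2, 2, 2]
  dp:
    - [0, 0, -2]
    - [0, 0, -2]
    - [0, 0, -2]
    - [0, 0, -2]
    - [0, 0, -2]
    - [1.44, 0.28, 0.04]
    - [1.42, 0.36, 0.03]
    - [1.4, 0.43, 0.04]
    - [1.38, 0.5, 0.03]
    - [1.35, 0.57, 0.04]
    - [1.32, 0.65, 0.04]
    - [1.28, 0.71, 0.03]
  turn:
    - [0, 0, 0]
    - [0, 0, 0]
    - [0, 0, 0]
    - [0, 0, 0]
    - [0, 0, 0]
    - [0, 0, -0.053]
    - [0, 0, -0.053]
    - [0, 0, -0.053]
    - [0, 0, -0.052]
    - [0, 0, -0.053]
    - [0, 0, -0.052]
    - [0, 0, -0.052]

```text
time_s: 25.1
position: [0.452, -0.2378, 0.1485]
tool_rot: [[-0.445, 0.895, -0.0], [0.895, 0.445, 0.0], [0.0, -0.0, -1.0]]
ft_force: [0.6, 0.2, -0.8]
grip_width: 0.023
gripper_force: 34.6
```

Call:
move_arm:
  jaw: [2, 2, 2, 2, 2, 2, 2, 2, 2, 2, 2, 2]
  dp:
    - [1.25, 0.78, 0.04]
    - [1.2, 0.84, 0.03]
    - [1.15, 0.9, 0.04]
    - [1.11, 0.97, 0.04]
    - [1.05, 1.02, 0.03]
    - [1.0, 1.07, 0.04]
    - [0.95, 1.12, 0.03]
    - [0.88, 1.18, 0.04]
    - [0.82, 1.21, 0.04]
    - [0.75, 1.26, 0.03]
    - [0.69, 1.3, 0.04]
    - [0.62, 1.33, 0.03]
  turn:
    - [0, 0, -0.053]
    - [0, 0, -0.052]
    - [0, 0, -0.052]
    - [0, 0, -0.053]
    - [0, 0, -0.052]
    - [0, 0, -0.052]
    - [0, 0, -0.053]
    - [0, 0, -0.052]
    - [0, 0, -0.053]
    - [0, 0, -0.052]
    - [0, 0, -0.052]
    - [0, 0, -0.053]

```text
time_s: 26.1
position: [0.4696, -0.0627, 0.1442]
tool_rot: [[-0.887, 0.462, -0.0], [0.462, 0.887, 0.0], [0.0, -0.0, -1.0]]
ft_force: [0.1, 0.2, -1.2]
grip_width: 0.0231
gripper_force: 34.6
```

Call:
move_arm:
  jaw: [2, 2, 2, 2, 2, 2, 2, 2, 2, 2, 2, 2]
  dp:
    - [0.55, 1.36, 0.04]
    - [0.47, 1.38, 0.04]
    - [0.41, 1.41, 0.03]
    - [0.32, 1.43, 0.04]
    - [0.26, 1.45, 0.03]
    - [0.18, 1.45, 0.04]
    - [0.1, 1.47, 0.03]
    - [0.02, 1.46, 0.04]
    - [-0.05, 1.47, 0.04]
    - [-0.13, 1.46, 0.03]
    - [-0.2, 1.45, 0.04]
    - [0, 0, 0]
  turn:
    - [0, 0, -0.052]
    - [0, 0, -0.052]
    - [0, 0, -0.053]
    - [0, 0, -0.052]
    - [0, 0, -0.052]
    - [0, 0, -0.053]
    - [0, 0, -0.052]
    - [0, 0, -0.052]
    - [0, 0, -0.053]
    - [0, 0, -0.052]
    - [0, 0, -0.052]
    - [0, 0, 0]

```text
time_s: 27.1
position: [0.4856, 0.0989, 0.1401]
tool_rot: [[-0.995, -0.096, -0.0], [-0.096, 0.995, 0.001], [0.0, 0.001, -1.0]]
ft_force: [0.2, -0.7, -0.9]
grip_width: 0.0231
gripper_force: 34.6
```

```bash
python3 - <<'E'
from h import *
s=observe();print(s["position"],np.degrees(np.arctan2(*s["tool_rot"][[1,0],0])),case(-53,-29.5,8))
im,W=samples("side",.025);np.save("side2.npy",W)
for n in("side","top"):
    if n=="top": im,d=cams.get_image("top")
    for q in("cut_long_a","cut_round_a"):
        print(n,q,[(round(r["p"],2),ray(n,r["location"][0]*512,r["location"][1]*384,.008).round(4)[:2]) for r in cams.mark_of(n,q)][:4])
print([case(x,y,8).round(4)[:2] for x in(-53,53) for y in(-29.5,45.5)])
cv2.imwrite("pics/t4.png",cv2.resize(im[140:250,150:280,::-1],None,fx=5,fy=5,interpolation=cv2.INTER_CUBIC))
E
```

```text
[0.48558026 0.09887777 0.14012981] -174.4795672506324 [0.48555152 0.09723048 0.008     ]
side bush_a 0.63 174 ((445.1238708496094, -197.8420867919922), (27.89415168762207, 30.700742721557617), 78.4241943359375)
side cut_long_a [(0.9, array([0.4939, 0.1911])), (0.75, array([0.4864, 0.1037]))]
side cut_round_a [(0.91, array([0.5964, 0.1181])), (0.66, array([0.5796, 0.1818]))]
top cut_long_a [(0.81, array([0.4807, 0.0945])), (0.59, array([0.4822, 0.1772]))]
top cut_round_a [(0.86, array([0.5822, 0.1012]))]
[array([0.4856, 0.0972]), array([0.4786, 0.1719]), array([0.5911, 0.107 ]), array([0.5842, 0.1817])]
```

View pics/t4.png

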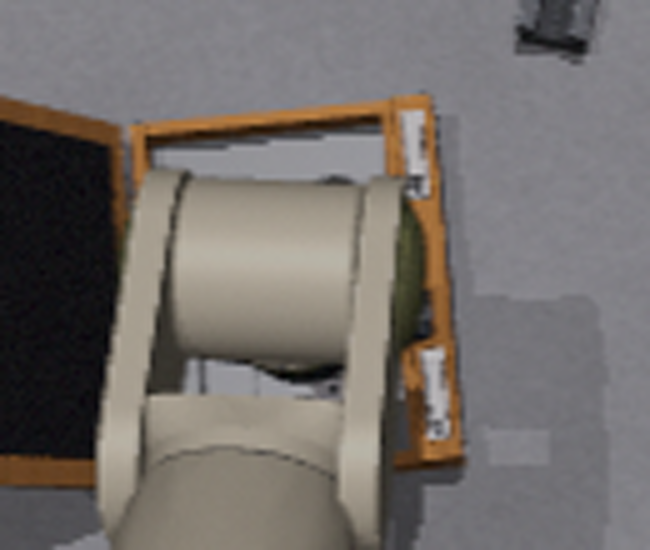

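The top view shows the held block over the front-left of the case, with the arm hiding most of it. I'll measure the cut-outs in the earlier unobstructed side cloud.

```bash
python3 - <<'E'
from h import *
W=np.load("side1.npy");L=(W-C0)@RC*1000
x,y,z=L[...,0],L[...,1],L[...,2]
ins=(abs(x)<107)&(y>-72)&(y<83)
print("foam z",np.nanmedian(z[ins&(z>17)&(z<27)]),"floor",np.nanmedian(z[ins&(z<15)&(z>0)]))
m=ins&(z<17.5)&(z>-5)
n,lab,st,ce=cv2.connectedComponentsWithStats(m.astype(np.uint8))
for i in range(1,n):
    if st[i,4]<25: continue
    k=lab==i
    print(st[i,4],"x",np.percentile(x[k],[2,98]).round(1),"y",np.percentile(y[k],[2,98]).round(1),"mean",x[k].mean().round(1),y[k].mean().round(1),cv2.minAreaRect(L[k][:,:2].astype(np.float32)))
# walls
t=(z>46)&(z<66)&(abs(x)<125)&(y>-110)&(y<90)
k=t&(abs(y)<40);print("side wall x outer",np.percentile(x[k],[1,99]).round(1))
k=t&(abs(x)<50)&(y<-50);print("rail y",np.percentile(y[k],[1,99]).round(1))
E
```

```text
foam z 22.933912976226637 floor 9.546322447995623
91 x [42.1 77.2] y [39.1 70.9] mean 60.3 55.5 ((59.56241226196289, 54.765174865722656), (33.10435104370117, 40.38715362548828), 87.79965209960938)
159 x [-80.6 -16. ] y [42.3 66.1] mean -48.3 56.2 ((-49.37941360473633, 54.29695510864258), (30.21933937072754, 68.54199981689453), 84.2872314453125)
79 x [40.1 77.2] y [-28.5  -4.8] mean 59.3 -16.1 ((59.858543395996094, -17.3123722076416), (25.53152084350586, 40.58089828491211), 79.94080352783203)
100 x [-81.4 -15.4] y [-26.8  -8.2] mean -48.8 -14.2 ((-48.97986602783203, -17.088905334472656), (18.818477630615234, 67.60672760009766), 87.86090850830078)
side wall x outer [-113.7  116.7]
rail y [-99.4 -72.4]
```

Call:
move_arm:
  jaw: [2, 2, 2, 2, 2, 2, 2, 2, 2, 2, 2, 2]
  dp:
    - [-0.05, 0, 1]
    - [0, 0, 1]
    - [0, 0, 1]
    - [0, 0, 1]
    - [0, 0, 1]
    - [0, 0, 1]
    - [0, 0, 1]
    - [0, 0, 1]
    - [0, 0, 1]
    - [0, 0, 0.8]
    - [0, 0, 0.5]
    - [0, 0, 0.3]
  turn:
    - [0, 0, 0]
    - [0, 0, 0]
    - [0, 0, 0]
    - [0, 0, 0]
    - [0, 0, 0]
    - [0, 0, 0]
    - [0, 0, 0]
    - [0, 0, 0]
    - [0, 0, 0]
    - [0, 0, 0]
    - [0, 0, 0]
    - [0, 0, 0]

```text
time_s: 28.5
position: [0.4862, 0.0969, 0.0335]
tool_rot: [[-0.996, -0.092, -0.001], [-0.092, 0.996, 0.0], [0.001, 0.0, -1.0]]
ft_force: [0.3, -0.4, -1.1]
grip_width: 0.0228
gripper_force: 34.6
```

Call:
move_arm:
  jaw: [2, 2, 2, 2]
  dp:
    - [0, 0, 0.2]
    - [0, 0, 0.15]
    - [0, 0, 0.1]
    - [0, 0, 0]
  turn:
    - [0, 0, 0]
    - [0, 0, 0]
    - [0, 0, 0]
    - [0, 0, 0]

```text
time_s: 28.83
position: [0.4864, 0.0971, 0.0296]
tool_rot: [[-0.996, -0.092, 0.0], [-0.092, 0.996, -0.0], [-0.0, -0.0, -1.0]]
ft_force: [-0.3, 0.0, -1.4]
grip_width: 0.0227
gripper_force: 34.6
```

Call:
move_arm:
  jaw: [2, 2, 2, 2]
  dp:
    - [0, 0, 0.1]
    - [0, 0, 0.1]
    - [0, 0, 0.1]
    - [0, 0, 0]
  turn:
    - [0, 0, 0]
    - [0, 0, 0]
    - [0, 0, 0]
    - [0, 0, 0]

```text
time_s: 29.17
position: [0.4864, 0.0971, 0.0274]
tool_rot: [[-0.996, -0.092, 0.001], [-0.092, 0.996, -0.0], [-0.001, -0.0, -1.0]]
ft_force: [-3.1, 0.0, 10.8]
grip_width: 0.0231
gripper_force: 35.9
```

Call:
move_arm:
  jaw: [3.6, 3.6, 3.6, 3.6, 3.6, 3.6, 3.6, 3.6, 3.6]
  dp:
    - [0, 0, 0]
    - [0, 0, 0]
    - [0, 0, 0]
    - [0, 0, -0.5]
    - [0, 0, -1.5]
    - [0, 0, -2.5]
    - [0, 0, -2.5]
    - [0, 0, -2.5]
    - [0, 0, -2.5]
  turn:
    - [0, 0, 0]
    - [0, 0, 0]
    - [0, 0, 0]
    - [0, 0, 0]
    - [0, 0, 0]
    - [0, 0, 0]
    - [0, 0, 0]
    - [0, 0, 0]
    - [0, 0, 0]

```text
time_s: 29.92
position: [0.486, 0.0969, 0.1479]
tool_rot: [[-0.996, -0.092, -0.0], [-0.092, 0.996, -0.0], [0.0, -0.0, -1.0]]
ft_force: [-0.1, -0.1, 0.3]
grip_width: 0.036
gripper_force: 0.0
```

```bash
python3 - <<'E'
from h import *
s=observe();print(s["position"])
im,W=samples("side",.028)
B=np.array([.4445,-.197,0])
show([(B+[0,0,.12],rot(140),5,16),(B+[0,0,.04],rot(140),5,8)])
E
```

```text
[0.48598445 0.09690825 0.14788233]
side bush_a 0.67 172 ((444.0468444824219, -197.17926025390625), (30.694948196411133, 31.04563331604004), 65.20478820800781)
{"jaw":[5,5,5,5,5,5,5,5,5,5,5,5],"dp":[[0.43,-1.8,0.18],[0.35,-1.83,0.17],[0.25,-1.84,0.18],[0.16,-1.85,0.17],[0.07,-1.85,0.18],[-0.02,-1.86,0.17],[-0.11,-1.85,0.18],[-0.2,-1.85,0.17],[-0.3,-1.83,0.18],[-0.38,-1.81,0.17],[-0.48,-1.8,0.18],[-0.56,-1.77,0.17]],"turn":[[0.0,0.0,0.049],[0.0,0.0,0.05],[0.0,0.001,0.049],[0.0,0.0,0.05],[0.0,0.0,0.049],[0.0,0.0,0.049],[0.0,0.001,0.05],[0.0,0.0,0.049],[0.0,0.0,0.05],[0.0,0.0,0.049],[0.0,0.0,0.049],[0.001,0.001,0.05]]}
{"jaw":[5,5,5,5,5,5,5,5,5,5,5,5],"dp":[[-0.65,-1.74,0.18],[-0.73,-1.7,0.18],[-0.82,-1.67,0.17],[-0.9,-1.62,0.18],[0.0,0.0,1.0],[0.0,0.0,1.0],[0.0,0.0,1.0],[0.0,0.0,1.0],[0.0,0.0,1.0],[0.0,0.0,1.0],[0.0,0.0,1.0],[0.0,0.0,1.0]],"turn":[[0.0,0.0,0.049],[0.0,0.0,0.05],[0.0,0.0,0.049],[0.0,0.001,0.049],[0.0,0.0,0.0],[0.0,0.0,0.0],[0.0,0.0,0.0],[0.0,0.0,0.0],[0.0,0.0,0.0],[0.0,0.0,0.0],[0.0,0.0,0.0],[0.0,0.0,0.0]]}
end [ 0.4445 -0.197   0.04  ] max 1.86 0.05
```

Call:
move_arm:
  jaw: [5, 5, 5, 5, 5, 5, 5, 5, 5, 5, 5, 5]
  dp:
    - [0.43, -1.8, 0.18]
    - [0.35, -1.83, 0.17]
    - [0.25, -1.84, 0.18]
    - [0.16, -1.85, 0.17]
    - [0.07, -1.85, 0.18]
    - [-0.02, -1.86, 0.17]
    - [-0.11, -1.85, 0.18]
    - [-0.2, -1.85, 0.17]
    - [-0.3, -1.83, 0.18]
    - [-0.38, -1.81, 0.17]
    - [-0.48, -1.8, 0.18]
    - [-0.56, -1.77, 0.17]
  turn:
    - [0, 0, 0.049]
    - [0, 0, 0.05]
    - [0, 0, 0.049]
    - [0, 0, 0.05]
    - [0, 0, 0.049]
    - [0, 0, 0.049]
    - [0, 0, 0.05]
    - [0, 0, 0.049]
    - [0, 0, 0.05]
    - [0, 0, 0.049]
    - [0, 0, 0.049]
    - [0, 0, 0.05]

```text
time_s: 31.07
position: [0.4536, -0.1241, 0.1243]
tool_rot: [[-0.876, 0.482, -0.002], [0.482, 0.876, 0.001], [0.002, -0.0, -1.0]]
ft_force: [1.3, 0.2, -0.6]
grip_width: 0.05
gripper_force: 0.0
```

Call:
move_arm:
  jaw: [5, 5, 5, 5, 5, 5, 5, 5, 5, 5, 5, 5]
  dp:
    - [-0.65, -1.74, 0.18]
    - [-0.73, -1.7, 0.18]
    - [-0.82, -1.67, 0.17]
    - [-0.9, -1.62, 0.18]
    - [0, 0, 1]
    - [0, 0, 1]
    - [0, 0, 1]
    - [0, 0, 1]
    - [0, 0, 1]
    - [0, 0, 1]
    - [0, 0, 1]
    - [0, 0, 0.9]
  turn:
    - [0, 0, 0.049]
    - [0, 0, 0.05]
    - [0, 0, 0.049]
    - [0, 0, 0.049]
    - [0, 0, 0]
    - [0, 0, 0]
    - [0, 0, 0]
    - [0, 0, 0]
    - [0, 0, 0]
    - [0, 0, 0]
    - [0, 0, 0]
    - [0, 0, 0]

```text
time_s: 32.07
position: [0.4431, -0.1965, 0.0379]
tool_rot: [[-0.766, 0.643, -0.002], [0.643, 0.766, 0.001], [0.002, -0.0, -1.0]]
ft_force: [-0.6, -0.4, -0.1]
grip_width: 0.0499
gripper_force: 0.0
```

```bash
python3 - <<'E'
from h import *
s=observe();print(s["position"],np.degrees(np.arctan2(*s["tool_rot"][[1,0],0])))
im,W=samples("side",.028)
cv2.imwrite("pics/s5.png",cv2.resize(im[220:340,180:330,::-1],None,fx=4,fy=4))
im,W=samples("top",.028)
E
```

```text
[ 0.44314167 -0.19646684  0.03787012] 140.01510668441617
side bush_a 0.53 62 ((452.88787841796875, -203.90232849121094), (25.59538459777832, 12.222146987915039), 45.30828094482422)
```

View pics/s5.png

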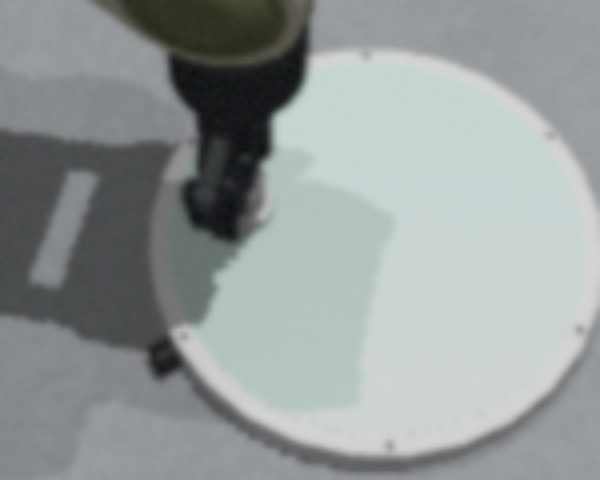

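The fingers are around the bush at about (240,205) in this crop, so I'll grip and lift.

Call:
move_arm:
  jaw: [2, 2, 2, 2, 2, 2, 2, 2, 2, 2]
  dp:
    - [0, 0, -0.2]
    - [0, 0, 0]
    - [0, 0, 0]
    - [0, 0, 0]
    - [0, 0, 0]
    - [0, 0, 0]
    - [0, 0, 0]
    - [0, 0, 0]
    - [0, 0, -0.5]
    - [0, 0, -0.5]
  turn:
    - [0, 0, 0]
    - [0, 0, 0]
    - [0, 0, 0]
    - [0, 0, 0]
    - [0, 0, 0]
    - [0, 0, 0]
    - [0, 0, 0]
    - [0, 0, 0]
    - [0, 0, 0]
    - [0, 0, 0]
  force: 30

```text
time_s: 33.2
position: [0.4438, -0.1968, 0.0518]
tool_rot: [[-0.766, 0.643, -0.0], [0.643, 0.766, 0.0], [0.0, 0.0, -1.0]]
ft_force: [0.7, 0.6, -1.2]
grip_width: 0.0234
gripper_force: 29.4
```

```bash
python3 - <<'E'
from h import *
s=observe();p=s["position"];print(p,s["grip_width"])
show([(p+[0,0,.09],rot(140),2,4),(case(54,-28,140),rot(185.3),2,20)])
E
```

```text
[ 0.44377052 -0.19675719  0.05179097] 0.023385477123060876
{"jaw":[2,2,2,2,2,2,2,2,2,2,2,2],"dp":[[0.0,0.0,-2.25],[0.0,0.0,-2.25],[0.0,0.0,-2.25],[0.0,0.0,-2.25],[0.41,1.65,0.01],[0.35,1.66,0.01],[0.28,1.67,0.01],[0.22,1.68,0.01],[0.15,1.7,0.01],[0.08,1.69,0.0],[0.01,1.7,0.01],[-0.05,1.69,0.01]],"turn":[[0.0,0.0,0.0],[0.0,0.0,0.0],[0.0,0.0,0.0],[0.0,0.0,0.0],[0.0,0.0,-0.04],[0.0,0.0,-0.039],[0.0,0.0,-0.04],[0.0,0.0,-0.039],[0.0,0.0,-0.04],[0.0,0.0,-0.039],[0.0,0.0,-0.04],[0.0,0.0,-0.039]]}
{"jaw":[2,2,2,2,2,2,2,2,2,2,2,2],"dp":[[-0.12,1.7,0.01],[-0.18,1.68,0.01],[-0.25,1.68,0.01],[-0.32,1.67,0.01],[-0.39,1.65,0.01],[-0.45,1.64,0.01],[-0.51,1.62,0.01],[-0.58,1.59,0.01],[-0.63,1.58,0.0],[-0.71,1.54,0.01],[-0.76,1.52,0.01],[-0.82,1.48,0.01]],"turn":[[0.0,0.0,-0.04],[0.0,0.0,-0.039],[0.0,0.0,-0.04],[0.0,0.0,-0.039],[0.0,0.0,-0.04],[0.0,0.0,-0.039],[0.0,0.0,-0.04],[0.0,0.0,-0.039],[0.0,0.0,-0.04],[0.0,0.0,-0.039],[0.0,0.0,-0.04],[0.0,0.0,-0.039]]}
end [0.592  0.1086 0.14  ] max 2.25 0.04
```

Call:
move_arm:
  jaw: [2, 2, 2, 2, 2, 2, 2, 2, 2, 2, 2, 2]
  dp:
    - [0, 0, -2.25]
    - [0, 0, -2.25]
    - [0, 0, -2.25]
    - [0, 0, -2.25]
    - [0.41, 1.65, 0.01]
    - [0.35, 1.66, 0.01]
    - [0.28, 1.67, 0.01]
    - [0.22, 1.68, 0.01]
    - [0.15, 1.7, 0.01]
    - [0.08, 1.69, 0]
    - [0.01, 1.7, 0.01]
    - [-0.05, 1.69, 0.01]
  turn:
    - [0, 0, 0]
    - [0, 0, 0]
    - [0, 0, 0]
    - [0, 0, 0]
    - [0, 0, -0.04]
    - [0, 0, -0.039]
    - [0, 0, -0.04]
    - [0, 0, -0.039]
    - [0, 0, -0.04]
    - [0, 0, -0.039]
    - [0, 0, -0.04]
    - [0, 0, -0.039]

```text
time_s: 34.2
position: [0.5033, -0.0739, 0.1412]
tool_rot: [[-0.929, 0.371, 0.0], [0.371, 0.929, -0.0], [-0.0, 0.0, -1.0]]
ft_force: [0.2, 0.0, -0.4]
grip_width: 0.0231
gripper_force: 29.6
```

Call:
move_arm:
  jaw: [2, 2, 2, 2, 2, 2, 2, 2, 2, 2, 2, 2]
  dp:
    - [-0.12, 1.7, 0.01]
    - [-0.18, 1.68, 0.01]
    - [-0.25, 1.68, 0.01]
    - [-0.32, 1.67, 0.01]
    - [-0.39, 1.65, 0.01]
    - [-0.45, 1.64, 0.01]
    - [-0.51, 1.62, 0.01]
    - [-0.58, 1.59, 0.01]
    - [-0.63, 1.58, 0]
    - [-0.71, 1.54, 0.01]
    - [-0.76, 1.52, 0.01]
    - [-0.82, 1.48, 0.01]
  turn:
    - [0, 0, -0.04]
    - [0, 0, -0.039]
    - [0, 0, -0.04]
    - [0, 0, -0.039]
    - [0, 0, -0.04]
    - [0, 0, -0.039]
    - [0, 0, -0.04]
    - [0, 0, -0.039]
    - [0, 0, -0.04]
    - [0, 0, -0.039]
    - [0, 0, -0.04]
    - [0, 0, -0.039]

```text
time_s: 35.2
position: [0.5922, 0.1094, 0.14]
tool_rot: [[-0.996, -0.094, -0.0], [-0.094, 0.996, -0.0], [0.0, -0.0, -1.0]]
ft_force: [0.2, 1.3, 0.5]
grip_width: 0.0231
gripper_force: 29.6
```

```bash
python3 - <<'E'
from h import *
s=observe();p=s["position"];print(p,case(53,-29.5,140),s["tool_rot"].T@(case(54,-28,140)-p)*100)
im,d=cams.get_image("side");cv2.imwrite("pics/s6.png",cv2.resize(im[70:230,150:310,::-1],None,fx=3.7,fy=3.7))
W=cloud("side",d);L=(W-C0)@RC*1000
x,y,z=L[...,0],L[...,1],L[...,2]
k=(x>-95)&(x<-10)&(y>-60)&(y<5)&(z>33)&(z<45);print("block top",k.sum(),cv2.minAreaRect(L[k][:,:2].astype(np.float32)),np.median(z[k]))
k=(x>-95)&(x<-10)&(y>-60)&(y<5)&(z>25)&(z<45);print("block",k.sum(),cv2.minAreaRect(L[k][:,:2].astype(np.float32)))
E
```

```text
[0.59218671 0.10935693 0.14001032] [0.59109834 0.10702176 0.14      ] [ 0.03007144 -0.07241134  0.0010334 ]
block top 85 ((-50.886253356933594, -28.393840789794922), (36.1016960144043, 25.95356559753418), 3.3136844635009766) 38.35437667429387
block 147 ((-52.60496520996094, -18.991058349609375), (77.17608642578125, 45.500980377197266), 1.589666724205017)
```

View pics/s6.png

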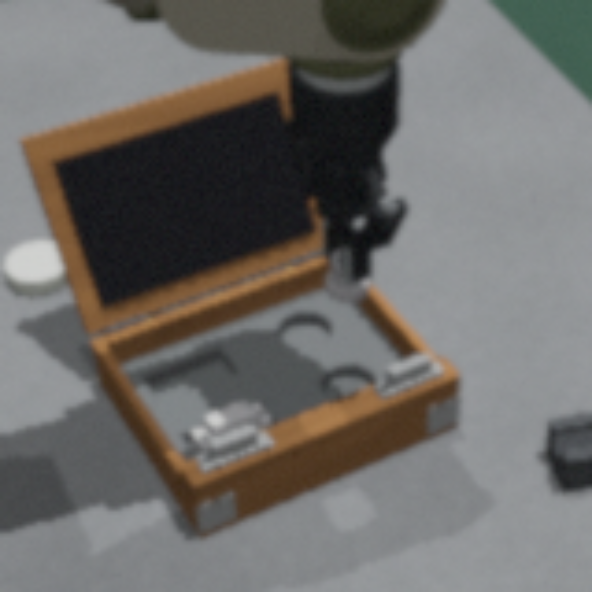

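The block sits in the front long cut-out at about (235,425), top at 38 mm as expected. The bush is held above the front round cut-out.

Call:
move_arm:
  jaw: [2, 2, 2, 2, 2, 2, 2, 2, 2, 2, 2, 2]
  dp:
    - [0, -0.05, 1]
    - [0, 0, 1]
    - [0, 0, 1]
    - [0, 0, 1]
    - [0, 0, 1]
    - [0, 0, 1]
    - [0, 0, 1]
    - [0, 0, 1]
    - [0, 0, 1]
    - [0, 0, 0.8]
    - [0, 0, 0.5]
    - [0, 0, 0.3]
  turn:
    - [0, 0, 0]
    - [0, 0, 0]
    - [0, 0, 0]
    - [0, 0, 0]
    - [0, 0, 0]
    - [0, 0, 0]
    - [0, 0, 0]
    - [0, 0, 0]
    - [0, 0, 0]
    - [0, 0, 0]
    - [0, 0, 0]
    - [0, 0, 0]

```text
time_s: 36.25
position: [0.5919, 0.108, 0.0327]
tool_rot: [[-0.996, -0.092, -0.001], [-0.092, 0.996, 0.0], [0.001, 0.0, -1.0]]
ft_force: [0.1, -0.7, -1.2]
grip_width: 0.0234
gripper_force: 29.6
```

Call:
move_arm:
  jaw: [2, 2, 2, 2, 2, 2]
  dp:
    - [0, 0, 0.2]
    - [0, 0, 0.15]
    - [0, 0, 0.1]
    - [0, 0, 0.1]
    - [0, 0, 0.1]
    - [0, 0, 0]
  turn:
    - [0, 0, 0]
    - [0, 0, 0]
    - [0, 0, 0]
    - [0, 0, 0]
    - [0, 0, 0]
    - [0, 0, 0]

```text
time_s: 36.75
position: [0.5923, 0.108, 0.0282]
tool_rot: [[-0.996, -0.092, 0.001], [-0.092, 0.996, -0.0], [-0.001, -0.0, -1.0]]
ft_force: [-2.3, -0.2, 6.5]
grip_width: 0.0234
gripper_force: 30.3
```

Call:
move_arm:
  jaw: [3.6, 3.6, 3.6, 3.6, 3.6, 3.6, 3.6, 3.6, 3.6, 3.6, 3.6]
  dp:
    - [0, 0, 0]
    - [0, 0, 0]
    - [0, 0, 0]
    - [0, 0, -0.5]
    - [0, 0, -1.5]
    - [0, 0, -2.5]
    - [0, 0, -4]
    - [0, 0, -4]
    - [0, 0, -4]
    - [0, 0, -4]
    - [0, 0, -4]
  turn:
    - [0, 0, 0]
    - [0, 0, 0]
    - [0, 0, 0]
    - [0, 0, 0]
    - [0, 0, 0]
    - [0, 0, 0]
    - [0, 0, 0]
    - [0, 0, 0]
    - [0, 0, 0]
    - [0, 0, 0]
    - [0, 0, 0]

```text
time_s: 37.67
position: [0.5915, 0.108, 0.2747]
tool_rot: [[-0.996, -0.092, 0.0], [-0.092, 0.996, -0.0], [-0.0, -0.0, -1.0]]
ft_force: [0.7, -0.1, 0.2]
grip_width: 0.0359
gripper_force: 0.0
```

```bash
python3 - <<'E'
from h import *
s=observe();p=s["position"];print(p)
pl,Rl=lid(120);print("lid120",pl)
pl=pl+RC@[.0012,0,0]
e=show([(pl-Rl[:,2]*.14+[0,0,.02],Rl,3,16),(pl-Rl[:,2]*.05,Rl,3,6)])
im,d=cams.get_image("side");cv2.imwrite("pics/s7.png",cv2.resize(im[70:230,150:310,::-1],None,fx=3.7,fy=3.7))
W=cloud("side",d);L=(W-C0)@RC*1000
x,y,z=L[...,0],L[...,1],L[...,2]
k=(x>30)&(x<75)&(y>-50)&(y<5)&(z>33)&(z<45);print("bush top",k.sum(),cv2.minAreaRect(L[k][:,:2].astype(np.float32)),np.median(z[k]))
E
```

```text
[0.59148618 0.10802416 0.27467722]
lid120 [0.51718655 0.32999097 0.13993878]
{"jaw":[3,3,3,3,3,3,3,3,3,3,3,3],"dp":[[0.33,1.79,-0.08],[0.32,1.8,-0.12],[0.33,1.78,-0.18],[0.33,1.78,-0.22],[0.33,1.78,-0.27],[0.32,1.77,-0.32],[0.33,1.75,-0.37],[0.33,1.75,-0.41],[0.32,1.74,-0.46],[0.33,1.72,-0.51],[0.33,1.7,-0.56],[0.33,1.7,-0.6]],"turn":[[0.027,0.0,0.0],[0.028,0.0,0.0],[0.027,0.0,0.0],[0.027,0.0,0.0],[0.027,0.0,0.0],[0.028,0.0,0.0],[0.027,0.0,0.0],[0.027,0.0,0.0],[0.027,0.0,0.0],[0.028,0.0,0.0],[0.027,0.0,0.0],[0.027,0.0,0.0]]}
{"jaw":[3,3,3,3,3,3,3,3,3,3],"dp":[[0.32,1.67,-0.65],[0.33,1.66,-0.69],[0.33,1.63,-0.74],[0.33,1.62,-0.79],[0.0,0.14,1.8],[0.0,0.14,1.81],[0.0,0.14,1.8],[0.0,0.14,1.8],[0.0,0.14,1.8],[0.0,0.14,1.81]],"turn":[[0.027,0.0,0.0],[0.028,0.0,0.0],[0.027,0.0,0.0],[0.027,0.0,0.0],[0.0,0.0,0.0],[0.0,0.0,0.0],[0.0,0.0,0.0],[0.0,0.0,0.0],[0.0,0.0,0.0],[0.0,0.0,0.0]]}
end [0.5164 0.3511 0.1852] max 1.81 0.028
bush top 47 ((55.62739181518555, -29.912052154541016), (22.753034591674805, 21.0126895904541), 55.544898986816406) 38.41456500459812
```

View pics/s7.png

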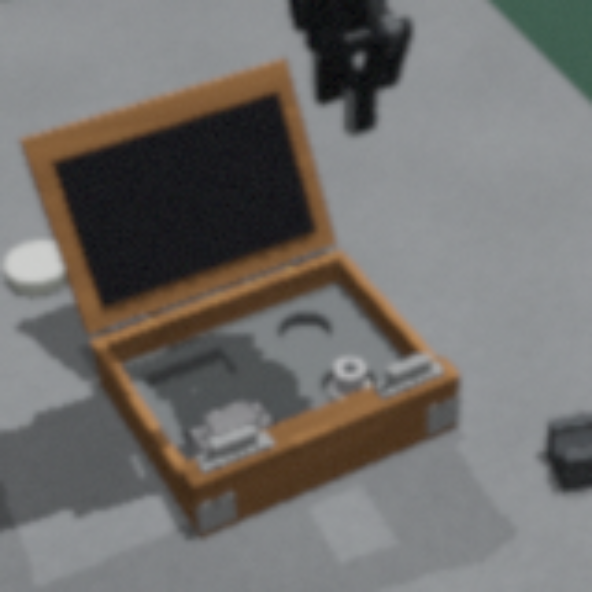

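Block at about (235,425) and bush at about (350,375) are both seated upright, tops at 38 mm. Next I'll go back to the lid bar.

Call:
move_arm:
  jaw: [2.6, 2.6, 2.6, 2.6, 2.6, 2.6, 2.6, 2.6, 2.6, 2.6, 2.6, 2.6]
  dp:
    - [0.33, 1.79, -0.08]
    - [0.32, 1.8, -0.12]
    - [0.33, 1.78, -0.18]
    - [0.33, 1.78, -0.22]
    - [0.33, 1.78, -0.27]
    - [0.32, 1.77, -0.32]
    - [0.33, 1.75, -0.37]
    - [0.33, 1.75, -0.41]
    - [0.32, 1.74, -0.46]
    - [0.33, 1.72, -0.51]
    - [0.33, 1.7, -0.56]
    - [0.33, 1.7, -0.6]
  turn:
    - [0.027, 0, 0]
    - [0.028, 0, 0]
    - [0.027, 0, 0]
    - [0.027, 0, 0]
    - [0.027, 0, 0]
    - [0.028, 0, 0]
    - [0.027, 0, 0]
    - [0.027, 0, 0]
    - [0.027, 0, 0]
    - [0.028, 0, 0]
    - [0.027, 0, 0]
    - [0.027, 0, 0]

```text
time_s: 38.72
position: [0.5327, 0.3196, 0.2813]
tool_rot: [[-0.996, -0.087, 0.03], [-0.092, 0.943, -0.321], [-0.0, -0.322, -0.947]]
ft_force: [0.7, -0.3, -0.5]
grip_width: 0.026
gripper_force: 0.0
```

Call:
move_arm:
  jaw: [2.6, 2.6, 2.6, 2.6, 2.6, 2.6, 2.6, 2.6, 2.6, 2.6, 2.6]
  dp:
    - [0.32, 1.67, -0.65]
    - [0.33, 1.66, -0.69]
    - [0.33, 1.63, -0.74]
    - [0.33, 1.62, -0.79]
    - [0, 0.14, 1.8]
    - [0, 0.14, 1.8]
    - [0, 0.14, 1.8]
    - [0, 0.14, 1.8]
    - [0, 0.14, 1.8]
    - [0, 0.14, 1.0]
    - [0, 0, 0]
  turn:
    - [0.027, 0, 0]
    - [0.028, 0, 0]
    - [0.027, 0, 0]
    - [0.027, 0, 0]
    - [0, 0, 0]
    - [0, 0, 0]
    - [0, 0, 0]
    - [0, 0, 0]
    - [0, 0, 0]
    - [0, 0, 0]
    - [0, 0, 0]

```text
time_s: 39.63
position: [0.5162, 0.3537, 0.1881]
tool_rot: [[-0.996, -0.084, 0.035], [-0.091, 0.902, -0.422], [0.004, -0.424, -0.906]]
ft_force: [-0.1, -0.2, -0.1]
grip_width: 0.0259
gripper_force: 0.0
```

```bash
python3 - <<'E'
from h import *
s=observe();p=s["position"]
pl,Rl=lid(120)
print(p,s["ft_force"],"to grip (tool cm)",(s["tool_rot"].T@(np.array([.5184,.3301,.1393])-p)*100).round(2), "model",(s["tool_rot"].T@(pl-p)*100).round(2),Ro.from_matrix(s["tool_rot"].T@Rl).as_rotvec().round(3))
E
```

```text
[0.51615625 0.35370381 0.18811719] [-0.09986044 -0.1637893  -0.06354257] to grip (tool cm) [-0.03 -0.08  5.43] model [ 0.1  -0.1   5.37] [-0.001 -0.004  0.001]
```

Call:
move_arm:
  jaw: [2.6, 2.6, 2.6, 2.6, 2.6, 2.6, 0, 0, 0, 0, 0, 0]
  dp:
    - [0, -0.08, 0.9]
    - [0, 0, 0.9]
    - [0, 0, 0.9]
    - [0, 0, 0.9]
    - [0, 0, 0.9]
    - [0, 0, 0.9]
    - [0, 0, 0]
    - [0, 0, 0]
    - [0, 0, 0]
    - [0, 0, 0]
    - [0, 0, 0]
    - [0, 0, 0]
  turn:
    - [0, 0, 0]
    - [0, 0, 0]
    - [0, 0, 0]
    - [0, 0, 0]
    - [0, 0, 0]
    - [0, 0, 0]
    - [0, 0, 0]
    - [0, 0, 0]
    - [0, 0, 0]
    - [0, 0, 0]
    - [0, 0, 0]
    - [0, 0, 0]
  force: 40

```text
time_s: 40.63
position: [0.5185, 0.3303, 0.1407]
tool_rot: [[-0.996, -0.084, 0.037], [-0.091, 0.902, -0.422], [0.002, -0.424, -0.906]]
ft_force: [-0.0, -5.7, -6.9]
grip_width: 0.0083
gripper_force: 38.8
```

```bash
python3 - <<'E'
from h import *
s=observe();p=s["position"];print(p,s["grip_width"],s["gripper_force"],s["ft_force"],lid(120)[0])
im,d=cams.get_image("side");W=cloud("side",d);cv2.imwrite("pics/s8.png",im[:,:,::-1])
for r in cams.outline_of("side","bush_a")[:3]+cams.outline_of("side","block_a")[:3]: print(round(r["p"],2),np.nanmedian(W[r["mask"]],0).round(3))
ths=np.r_[119.5,118.5,117,np.arange(114.5,8,-3.055),6,4.5,3.2,2.2,1.4,.7,.2]
show([(*lid(t),0,1) for t in ths])
E
```

```text
[0.51854519 0.33033253 0.14073617] 0.008339248440710104 38.781774044036865 [-0.00761773 -5.74786618 -6.86637951] [0.51718655 0.32999097 0.13993878]
0.64 [ 0.501 -0.258  0.023]
0.39 [0.59  0.103 0.035]
0.51 [0.488 0.097 0.037]
0.47 [0.406 0.358 0.018]
{"jaw":[0,0,0,0,0,0,0,0,0,0,0,0],"dp":[[0.14,-0.11,0.03],[0.0,-0.24,-0.1],[0.0,-0.36,-0.13],[0.0,-0.61,-0.21],[0.0,-0.75,-0.23],[0.0,-0.76,-0.2],[0.0,-0.77,-0.18],[0.0,-0.77,-0.14],[0.0,-0.78,-0.11],[0.0,-0.78,-0.09],[0.0,-0.79,-0.05],[0.0,-0.78,-0.03]],"turn":[[-0.004,-0.002,0.0],[-0.006,0.0,0.0],[-0.008,0.0,0.0],[-0.013,0.0,0.0],[-0.017,0.0,0.0],[-0.017,0.0,0.0],[-0.016,0.0,0.0],[-0.017,0.0,0.0],[-0.017,0.0,0.0],[-0.016,0.0,0.0],[-0.017,0.0,0.0],[-0.017,0.0,0.0]]}
{"jaw":[0,0,0,0,0,0,0,0,0,0,0,0],"dp":[[0.0,-0.79,0.01],[0.0,-0.78,0.03],[0.0,-0.79,0.06],[0.0,-0.78,0.1],[0.0,-0.78,0.12],[0.0,-0.77,0.15],[0.0,-0.76,0.19],[0.0,-0.76,0.21],[0.0,-0.75,0.24],[0.0,-0.74,0.26],[0.0,-0.73,0.3],[0.0,-0.72,0.32]],"turn":[[-0.016,0.0,0.0],[-0.017,0.0,0.0],[-0.017,0.0,0.0],[-0.016,0.0,0.0],[-0.017,0.0,0.0],[-0.017,0.0,0.0],[-0.016,0.0,0.0],[-0.017,0
[... 178 characters left out ...]
0.43],[0.0,-0.66,0.46],[0.0,-0.65,0.48],[0.0,-0.63,0.52],[-0.01,-0.59,0.55],[0.0,-0.57,0.58],[0.0,-0.54,0.62],[0.0,-0.5,0.64],[0.0,-0.46,0.66]],"turn":[[-0.016,0.0,0.0],[-0.017,0.0,0.0],[-0.017,0.0,0.0],[-0.016,0.0,0.0],[-0.007,0.0,0.0],[0.0,0.0,0.0],[0.0,0.0,0.0],[0.0,0.0,0.0],[0.0,0.0,0.0],[0.0,0.0,0.0],[0.0,0.0,0.0],[0.0,0.0,0.0]]}
{"jaw":[0,0,0,0,0,0,0,0,0],"dp":[[0.0,-0.44,0.69],[0.0,-0.39,0.71],[0.0,-0.52,1.12],[0.0,-0.15,0.37],[0.0,-0.12,0.32],[0.0,-0.09,0.25],[0.0,-0.07,0.2],[0.0,-0.06,0.18],[0.0,-0.04,0.13]],"turn":[[0.0,0.0,0.0],[0.0,0.0,0.0],[0.0,0.0,0.0],[0.0,0.0,0.0],[0.0,0.0,0.0],[0.0,0.0,0.0],[0.0,0.0,0.0],[0.0,0.0,0.0],[0.0,0.0,0.0]]}
end [0.5403 0.0808 0.0785] max 1.12 0.017
```

Call:
move_arm:
  jaw: [0, 0, 0, 0, 0, 0, 0, 0, 0, 0, 0, 0]
  dp:
    - [0, -0.11, 0.03]
    - [0, -0.24, -0.1]
    - [0, -0.36, -0.13]
    - [0, -0.61, -0.21]
    - [0, -0.75, -0.23]
    - [0, -0.76, -0.2]
    - [0, -0.77, -0.18]
    - [0, -0.77, -0.14]
    - [0, -0.78, -0.11]
    - [0, -0.78, -0.09]
    - [0, -0.79, -0.05]
    - [0, -0.78, -0.03]
  turn:
    - [-0.004, -0.002, 0]
    - [-0.006, 0, 0]
    - [-0.008, 0, 0]
    - [-0.013, 0, 0]
    - [-0.017, 0, 0]
    - [-0.017, 0, 0]
    - [-0.016, 0, 0]
    - [-0.017, 0, 0]
    - [-0.017, 0, 0]
    - [-0.016, 0, 0]
    - [-0.017, 0, 0]
    - [-0.017, 0, 0]

```text
time_s: 41.78
position: [0.5247, 0.2663, 0.1824]
tool_rot: [[-0.996, -0.089, 0.027], [-0.093, 0.96, -0.264], [-0.003, -0.265, -0.964]]
ft_force: [-6.5, 2.9, 5.4]
grip_width: 0.0083
gripper_force: 39.4
```

Call:
move_arm:
  jaw: [0, 0, 0, 0, 0, 0, 0, 0, 0, 0, 0, 0]
  dp:
    - [0, -0.79, 0.01]
    - [0, -0.78, 0.03]
    - [0, -0.79, 0.06]
    - [0, -0.78, 0.1]
    - [0, -0.78, 0.12]
    - [0, -0.77, 0.15]
    - [0, -0.76, 0.19]
    - [0, -0.76, 0.21]
    - [0, -0.75, 0.24]
    - [0, -0.74, 0.26]
    - [0, -0.73, 0.3]
    - [0, -0.72, 0.32]
  turn:
    - [-0.016, 0, 0]
    - [-0.017, 0, 0]
    - [-0.017, 0, 0]
    - [-0.016, 0, 0]
    - [-0.017, 0, 0]
    - [-0.017, 0, 0]
    - [-0.016, 0, 0]
    - [-0.017, 0, 0]
    - [-0.017, 0, 0]
    - [-0.016, 0, 0]
    - [-0.017, 0, 0]
    - [-0.017, 0, 0]

```text
time_s: 42.78
position: [0.5337, 0.1733, 0.1781]
tool_rot: [[-0.996, -0.092, 0.009], [-0.093, 0.993, -0.069], [-0.003, -0.07, -0.998]]
ft_force: [-4.3, -1.6, 4.7]
grip_width: 0.0087
gripper_force: 41.0
```

Call:
move_arm:
  jaw: [0, 0, 0, 0, 0, 0, 0, 0, 0, 0, 0, 0]
  dp:
    - [0, -0.71, 0.35]
    - [0, -0.69, 0.38]
    - [0, -0.68, 0.4]
    - [0, -0.67, 0.43]
    - [0, -0.66, 0.46]
    - [0, -0.65, 0.48]
    - [0, -0.63, 0.52]
    - [0, -0.59, 0.55]
    - [0, -0.57, 0.58]
    - [0, -0.54, 0.62]
    - [0, -0.5, 0.64]
    - [0, -0.46, 0.66]
  turn:
    - [-0.016, 0, 0]
    - [-0.017, 0, 0]
    - [-0.017, 0, 0]
    - [-0.016, 0, 0]
    - [-0.007, 0, 0]
    - [0, 0, 0]
    - [0, 0, 0]
    - [0, 0, 0]
    - [0, 0, 0]
    - [0, 0, 0]
    - [0, 0, 0]
    - [0, 0, 0]

```text
time_s: 43.78
position: [0.5405, 0.1001, 0.1179]
tool_rot: [[-0.996, -0.093, 0.002], [-0.093, 0.996, 0.002], [-0.002, 0.002, -1.0]]
ft_force: [-0.3, -4.9, 2.7]
grip_width: 0.0084
gripper_force: 42.1
```

```bash
python3 - <<'E'
from h import *
s=observe();p=s["position"];print(p,s["grip_width"],s["gripper_force"],s["ft_force"])
for t in (14,16,18,20,22): print(t,lid(t)[0].round(4))
E
```

```text
[0.54047202 0.10008449 0.11787925] 0.008415207370387678 42.0763885974884 [-0.34819583 -4.88229932  2.73377832]
14 [0.5389 0.0956 0.112 ]
16 [0.5387 0.0984 0.1165]
18 [0.5384 0.1014 0.121 ]
20 [0.5381 0.1045 0.1253]
22 [0.5378 0.1077 0.1295]
```

Call:
move_arm:
  jaw: [0, 0, 0, 0, 0, 0, 0, 0, 0, 0, 0]
  dp:
    - [0, -0.44, 0.69]
    - [0, -0.39, 0.71]
    - [0, -0.27, 0.56]
    - [0, -0.25, 0.56]
    - [0, -0.15, 0.37]
    - [0, -0.12, 0.32]
    - [0, -0.09, 0.25]
    - [0, -0.07, 0.2]
    - [0, -0.06, 0.15]
    - [0, -0.04, 0.1]
    - [0, 0, 0]
  turn:
    - [0, 0, 0]
    - [0, 0, 0]
    - [0, 0, 0]
    - [0, 0, 0]
    - [0, 0, 0]
    - [0, 0, 0]
    - [0, 0, 0]
    - [0, 0, 0]
    - [0, 0, 0]
    - [0, 0, 0]
    - [0, 0, 0]

```text
time_s: 44.7
position: [0.5422, 0.082, 0.0793]
tool_rot: [[-0.996, -0.093, 0.002], [-0.093, 0.996, 0.002], [-0.002, 0.002, -1.0]]
ft_force: [-1.3, -1.7, -0.8]
grip_width: 0.0083
gripper_force: 42.3
```

Call:
move_arm:
  jaw: [0, 0, 0, 0]
  dp:
    - [0, -0.02, 0.08]
    - [0, -0.02, 0.08]
    - [0, -0.02, 0.08]
    - [0, 0, 0]
  turn:
    - [0, 0, 0]
    - [0, 0, 0]
    - [0, 0, 0]
    - [0, 0, 0]

```text
time_s: 45.03
position: [0.5423, 0.0814, 0.0773]
tool_rot: [[-0.996, -0.093, 0.002], [-0.093, 0.996, 0.002], [-0.002, 0.002, -1.0]]
ft_force: [-2.7, -1.9, 2.8]
grip_width: 0.0082
gripper_force: 42.5
```

```bash
python3 - <<'E'
from h import *
im,d=cams.get_image("side");W=cloud("side",d);L=(W-C0)@RC*1000
x,y,z=L[...,0],L[...,1],L[...,2]
for xr in((-100,-50),(50,100)):
    k=(x>xr[0])&(x<xr[1])&(y>-45)&(y<60)&(z>40)&(z<80)
    c=np.polyfit(y[k],z[k],1);print(xr,k.sum(),c,np.polyval(c,-60))
cv2.imwrite("pics/s9.png",cv2.resize(im[110:230,150:310,::-1],None,fx=4,fy=4))
E
```

```text
(-100, -50) 455 [-1.19276212e-03  6.11541663e+01] 61.22573202977038
(50, 100) 217 [-4.97773218e-04  6.10839454e+01] 61.11381177175738
```

View pics/s9.png

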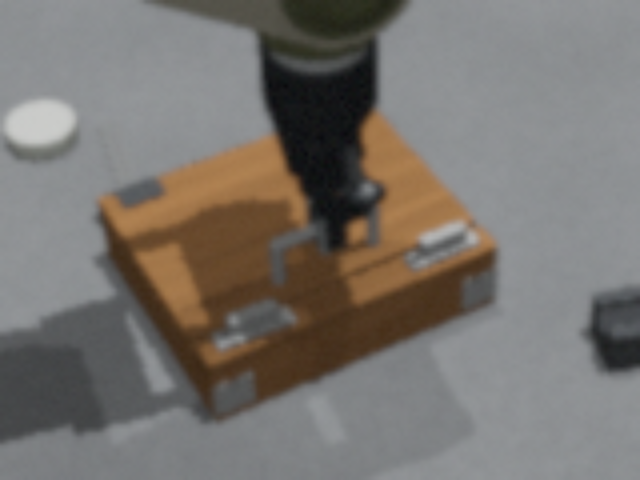

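The lid is flush: a plane fit gives zero slope, with its top about 61 mm. The turnbuttons are still along the rail at (255,320) and (443,243).

Call:
move_arm:
  jaw: [3.2, 3.2, 3.2, 3.2, 3.2, 3.2, 3.2]
  dp:
    - [0, 0, 0.05]
    - [0, 0, 0]
    - [0, 0, 0]
    - [0, 0, 0]
    - [0, 0, -2]
    - [0, 0, -3]
    - [0, 0, -2]
  turn:
    - [0, 0, 0]
    - [0, 0, 0]
    - [0, 0, 0]
    - [0, 0, 0]
    - [0, 0, 0]
    - [0, 0, 0]
    - [0, 0, 0]

```text
time_s: 45.67
position: [0.5426, 0.0812, 0.1484]
tool_rot: [[-0.996, -0.093, 0.003], [-0.093, 0.996, 0.002], [-0.003, 0.002, -1.0]]
ft_force: [1.0, 0.4, -0.1]
grip_width: 0.0315
gripper_force: 0.0
```

```bash
python3 - <<'E'
from h import *
show([(np.array([.6175,.0532,.14]),rot(185.3),3.2,8),(np.array([.6175,.0532,.068]),rot(185.3),3.2,8)])
E
```

```text
{"jaw":[3.2,3.2,3.2,3.2,3.2,3.2,3.2,3.2,3.2,3.2,3.2,3.2],"dp":[[-0.9,-0.44,0.11],[-0.9,-0.43,0.1],[-0.9,-0.44,0.11],[-0.9,-0.43,0.11],[-0.9,-0.44,0.1],[-0.9,-0.44,0.11],[-0.9,-0.43,0.1],[-0.9,-0.44,0.11],[0.0,0.0,0.9],[0.0,0.0,0.9],[0.0,0.0,0.9],[0.0,0.0,0.9]],"turn":[[0.0,0.0,0.0],[0.0,0.001,0.0],[0.001,0.0,0.0],[0.0,0.001,0.0],[0.0,0.0,0.0],[0.0,0.0,0.0],[0.001,0.001,0.001],[0.0,0.0,0.0],[0.0,0.0,0.0],[0.0,0.0,0.0],[0.0,0.0,0.0],[0.0,0.0,0.0]]}
{"jaw":[3.2,3.2,3.2,3.2],"dp":[[0.0,0.0,0.9],[0.0,0.0,0.9],[0.0,0.0,0.9],[0.0,0.0,0.9]],"turn":[[0.0,0.0,0.0],[0.0,0.0,0.0],[0.0,0.0,0.0],[0.0,0.0,0.0]]}
end [0.6176 0.0532 0.068 ] max 0.9 0.001
```

Call:
move_arm:
  jaw: [3.2, 3.2, 3.2, 3.2, 3.2, 3.2, 3.2, 3.2, 3.2, 3.2, 3.2, 3.2]
  dp:
    - [-0.9, -0.44, 0.11]
    - [-0.9, -0.43, 0.1]
    - [-0.9, -0.44, 0.11]
    - [-0.9, -0.43, 0.11]
    - [-0.9, -0.44, 0.1]
    - [-0.9, -0.44, 0.11]
    - [-0.9, -0.43, 0.1]
    - [-0.9, -0.44, 0.11]
    - [0, 0, 0.9]
    - [0, 0, 0.9]
    - [0, 0, 0.9]
    - [0, 0, 0.9]
  turn:
    - [0, 0, 0]
    - [0, 0, 0]
    - [0, 0, 0]
    - [0, 0.002, 0]
    - [0, 0, 0]
    - [0, 0, 0]
    - [0.002, 0, 0]
    - [0, 0, 0]
    - [0, 0, 0]
    - [0, 0, 0]
    - [0, 0, 0]
    - [0, 0, 0]

```text
time_s: 46.67
position: [0.6163, 0.0533, 0.1002]
tool_rot: [[-0.996, -0.093, -0.002], [-0.093, 0.996, 0.0], [0.002, 0.0, -1.0]]
ft_force: [-0.5, 0.7, -0.8]
grip_width: 0.0322
gripper_force: 0.0
```

Call:
move_arm:
  jaw: [3.2, 3.2, 3.2, 3.2, 0, 0, 0, 0, 0, 0]
  dp:
    - [0, 0, 0.9]
    - [0, 0, 0.9]
    - [0, 0, 0.9]
    - [0, 0, 0.8]
    - [0, 0, 0]
    - [0, 0, 0]
    - [0, 0, 0]
    - [0, 0, 0]
    - [0, 0, 0]
    - [0, 0, 0]
  turn:
    - [0, 0, 0]
    - [0, 0, 0]
    - [0, 0, 0]
    - [0, 0, 0]
    - [0, 0, 0]
    - [0, 0, 0]
    - [0, 0, 0]
    - [0, 0, 0]
    - [0, 0, 0]
    - [0, 0, 0]
  force: 30

```text
time_s: 47.5
position: [0.6169, 0.053, 0.0667]
tool_rot: [[-0.996, -0.093, -0.001], [-0.093, 0.996, -0.0], [0.001, -0.0, -1.0]]
ft_force: [0.7, -1.7, -9.0]
grip_width: 0.0091
gripper_force: 32.9
```

Call:
move_arm:
  jaw: [0, 0, 0, 0, 0, 0, 0, 0, 0, 0, 0, 0]
  dp:
    - [0, 0, 0]
    - [0, 0, 0]
    - [0, 0, 0]
    - [0, 0, 0]
    - [0, 0, 0]
    - [0, 0, 0]
    - [0, 0, 0]
    - [0, 0, 0]
    - [0, 0, 0]
    - [0, 0, 0]
    - [0, 0, 0]
    - [0, 0, 0]
  turn:
    - [0, 0, 0.11]
    - [0, 0, 0.11]
    - [0, 0, 0.11]
    - [0, 0, 0.11]
    - [0, 0, 0.11]
    - [0, 0, 0.11]
    - [0, 0, 0.11]
    - [0, 0, 0.11]
    - [0, 0, 0.11]
    - [0, 0, 0.11]
    - [0, 0, 0.11]
    - [0, 0, 0.11]

```text
time_s: 48.5
position: [0.6177, 0.0541, 0.0668]
tool_rot: [[-0.332, 0.943, 0.001], [0.943, 0.332, 0.002], [0.001, 0.002, -1.0]]
ft_force: [5.5, 3.9, -11.5]
grip_width: 0.0088
gripper_force: 32.6
```

Call:
move_arm:
  jaw: [0, 0, 0, 0, 0]
  dp:
    - [0, 0, 0]
    - [0, 0, 0]
    - [0, 0, 0]
    - [0, 0, 0]
    - [0, 0, 0]
  turn:
    - [0, 0, 0.11]
    - [0, 0, 0.11]
    - [0, 0, 0.03]
    - [0, 0, 0]
    - [0, 0, 0]

```text
time_s: 48.92
position: [0.6179, 0.0542, 0.0668]
tool_rot: [[-0.094, 0.996, 0.002], [0.996, 0.094, 0.002], [0.002, 0.002, -1.0]]
ft_force: [5.6, 5.0, -11.0]
grip_width: 0.009
gripper_force: 32.5
```

Call:
move_arm:
  jaw: [3.2, 3.2, 3.2, 3.2, 3.2, 3.2, 3.2]
  dp:
    - [0, 0, 0]
    - [0, 0, 0]
    - [0, 0, 0]
    - [0, 0, 0]
    - [0, 0, -2]
    - [0, 0, -3]
    - [0, 0, -2.5]
  turn:
    - [0, 0, 0]
    - [0, 0, 0]
    - [0, 0, 0]
    - [0, 0, 0]
    - [0, 0, 0]
    - [0, 0, 0]
    - [0, 0, 0]

```text
time_s: 49.5
position: [0.617, 0.0531, 0.1436]
tool_rot: [[-0.094, 0.996, 0.0], [0.996, 0.094, -0.0], [-0.0, 0.0, -1.0]]
ft_force: [0.5, 0.0, 0.3]
grip_width: 0.0318
gripper_force: 0.0
```

```bash
python3 - <<'E'
from h import *
F=np.array([.4703,.0386,0])
show([(F+[0,0,.14],rot(185.3),3.2,16),(F+[0,0,.068],rot(185.3),3.2,8)])
E
```

```text
{"jaw":[3.2,3.2,3.2,3.2,3.2,3.2,3.2,3.2,3.2,3.2,3.2,3.2],"dp":[[0.0,-0.92,0.02],[0.08,-0.92,0.03],[0.18,-0.9,0.02],[0.26,-0.89,0.02],[0.35,-0.85,0.02],[0.43,-0.82,0.03],[0.51,-0.76,0.02],[0.58,-0.72,0.02],[0.65,-0.65,0.02],[0.71,-0.59,0.03],[0.76,-0.52,0.02],[0.81,-0.44,0.02]],"turn":[[0.0,0.0,-0.098],[0.0,0.0,-0.098],[0.0,0.0,-0.098],[0.0,0.0,-0.098],[0.0,0.0,-0.098],[0.0,0.0,-0.099],[0.0,0.0,-0.098],[0.0,0.0,-0.098],[0.0,0.0,-0.098],[0.0,0.0,-0.098],[0.0,0.0,-0.098],[0.0,0.0,-0.098]]}
{"jaw":[3.2,3.2,3.2,3.2,3.2,3.2,3.2,3.2,3.2,3.2,3.2,3.2],"dp":[[0.85,-0.36,0.02],[0.88,-0.27,0.03],[0.9,-0.18,0.02],[0.92,-0.1,0.02],[0.0,0.0,0.9],[0.0,0.0,0.9],[0.0,0.0,0.9],[0.0,0.0,0.9],[0.0,0.0,0.9],[0.0,0.0,0.9],[0.0,0.0,0.9],[0.0,0.0,0.9]],"turn":[[0.0,0.0,-0.098],[0.0,0.0,-0.098],[0.0,0.0,-0.098],[0.0,0.0,-0.099],[0.0,0.0,0.0],[0.0,0.0,0.0],[0.0,0.0,0.0],[0.0,0.0,0.0],[0.0,0.0,0.0],[0.0,0.0,0.0],[0.0,0.0,0.0],[0.0,0.0,0.0]]}
end [0.4703 0.0386 0.068 ] max 0.92 0.099
```

Call:
move_arm:
  jaw: [3.2, 3.2, 3.2, 3.2, 3.2, 3.2, 3.2, 3.2, 3.2, 3.2, 3.2, 3.2]
  dp:
    - [0, -0.92, 0.02]
    - [0.08, -0.92, 0.03]
    - [0.18, -0.9, 0.02]
    - [0.26, -0.89, 0.02]
    - [0.35, -0.85, 0.02]
    - [0.43, -0.82, 0.03]
    - [0.51, -0.76, 0.02]
    - [0.58, -0.72, 0.02]
    - [0.65, -0.65, 0.02]
    - [0.71, -0.59, 0.03]
    - [0.76, -0.52, 0.02]
    - [0.81, -0.44, 0.02]
  turn:
    - [0, 0, -0.098]
    - [0, 0, -0.098]
    - [0, 0, -0.098]
    - [0, 0, -0.098]
    - [0, 0, -0.098]
    - [0, 0, -0.099]
    - [0, 0, -0.098]
    - [0, 0, -0.098]
    - [0, 0, -0.098]
    - [0, 0, -0.098]
    - [0, 0, -0.098]
    - [0, 0, -0.098]

```text
time_s: 50.5
position: [0.5066, 0.0421, 0.1398]
tool_rot: [[-0.957, 0.291, 0.001], [0.291, 0.957, -0.0], [-0.001, 0.0, -1.0]]
ft_force: [0.9, 0.5, 0.4]
grip_width: 0.0317
gripper_force: 0.0
```

Call:
move_arm:
  jaw: [3.2, 3.2, 3.2, 3.2, 3.2, 3.2, 3.2, 3.2, 3.2, 3.2, 3.2, 3.2]
  dp:
    - [0.85, -0.36, 0.02]
    - [0.88, -0.27, 0.03]
    - [0.9, -0.18, 0.02]
    - [0.92, -0.1, 0.02]
    - [0, 0, 0.9]
    - [0, 0, 0.9]
    - [0, 0, 0.9]
    - [0, 0, 0.9]
    - [0, 0, 0.9]
    - [0, 0, 0.9]
    - [0, 0, 0.9]
    - [0, 0, 0.8]
  turn:
    - [0, 0, -0.098]
    - [0, 0, -0.098]
    - [0, 0, -0.098]
    - [0, 0, -0.099]
    - [0, 0, 0]
    - [0, 0, 0]
    - [0, 0, 0]
    - [0, 0, 0]
    - [0, 0, 0]
    - [0, 0, 0]
    - [0, 0, 0]
    - [0, 0, 0]

```text
time_s: 51.5
position: [0.4703, 0.0387, 0.0663]
tool_rot: [[-0.996, -0.093, -0.001], [-0.093, 0.996, 0.0], [0.001, 0.0, -1.0]]
ft_force: [-0.0, -0.8, 0.4]
grip_width: 0.0321
gripper_force: 0.0
```

Call:
move_arm:
  jaw: [0, 0, 0, 0, 0, 0, 0, 0, 0, 0, 0, 0]
  dp:
    - [0, 0, 0]
    - [0, 0, 0]
    - [0, 0, 0]
    - [0, 0, 0]
    - [0, 0, 0]
    - [0, 0, 0]
    - [0, 0, 0]
    - [0, 0, 0]
    - [0, 0, 0]
    - [0, 0, 0]
    - [0, 0, 0]
    - [0, 0, 0]
  turn:
    - [0, 0, 0]
    - [0, 0, 0]
    - [0, 0, 0]
    - [0, 0, 0]
    - [0, 0, 0]
    - [0, 0, 0]
    - [0, 0, 0.11]
    - [0, 0, 0.11]
    - [0, 0, 0.11]
    - [0, 0, 0.11]
    - [0, 0, 0.11]
    - [0, 0, 0.11]

```text
time_s: 52.5
position: [0.4697, 0.0386, 0.0671]
tool_rot: [[-0.841, 0.541, -0.002], [0.541, 0.841, -0.0], [0.001, -0.001, -1.0]]
ft_force: [-1.6, -0.7, -9.2]
grip_width: 0.0092
gripper_force: 32.3
```

Call:
move_arm:
  jaw: [0, 0, 0, 0, 0, 0, 0, 0, 0, 0, 0]
  dp:
    - [0, 0, 0]
    - [0, 0, 0]
    - [0, 0, 0]
    - [0, 0, 0]
    - [0, 0, 0]
    - [0, 0, 0]
    - [0, 0, 0]
    - [0, 0, 0]
    - [0, 0, 0]
    - [0, 0, 0]
    - [0, 0, 0]
  turn:
    - [0, 0, 0.11]
    - [0, 0, 0.11]
    - [0, 0, 0.11]
    - [0, 0, 0.11]
    - [0, 0, 0.11]
    - [0, 0, 0.11]
    - [0, 0, 0.11]
    - [0, 0, 0.11]
    - [0, 0, 0.03]
    - [0, 0, 0]
    - [0, 0, 0]

```text
time_s: 53.42
position: [0.4688, 0.0382, 0.0671]
tool_rot: [[-0.094, 0.996, -0.004], [0.996, 0.094, -0.001], [-0.001, -0.004, -1.0]]
ft_force: [-4.3, -3.1, -5.2]
grip_width: 0.0091
gripper_force: 32.7
```

Release, lift clear and check.

Call:
move_arm:
  jaw: [3.2, 3.2, 3.2, 3.2, 3.2, 3.2, 3.2, 3.2, 3.2, 3.2, 3.2, 3.2]
  dp:
    - [0, 0, 0]
    - [0, 0, 0]
    - [0, 0, 0]
    - [0, 0, 0]
    - [0, 0, -2]
    - [0, 0, -3]
    - [0, 0, -3]
    - [0, 0, -3]
    - [-3, 0, -2]
    - [-3, 0, -2]
    - [-3, 0, -1]
    - [-3, 0, 0]
  turn:
    - [0, 0, 0]
    - [0, 0, 0]
    - [0, 0, 0]
    - [0, 0, 0]
    - [0, 0, 0]
    - [0, 0, 0]
    - [0, 0, 0]
    - [0, 0, 0]
    - [0, 0, 0]
    - [0, 0, 0]
    - [0, 0, 0]
    - [0, 0, 0]

```text
time_s: 54.42
position: [0.4825, -0.0824, 0.2303]
tool_rot: [[-0.094, 0.996, 0.005], [0.996, 0.094, -0.002], [-0.003, 0.005, -1.0]]
ft_force: [0.0, 0.0, 0.2]
grip_width: 0.032
gripper_force: 0.0
```

```bash
python3 - <<'E'
from h import *
for n in("side","top"):
    im,d=cams.get_image(n);W=cloud(n,d);L=(W-C0)@RC*1000
    x,y,z=L[...,0],L[...,1],L[...,2]
    k=(abs(x)<100)&(y>-45)&(y<60)&(z>40)&(z<75);print(n,np.polyfit(y[k],z[k],1) if k.sum()>50 else 0)
    for s in(-1,1):
        k=(z>70)&(z<90)&(abs(x-s*75)<30)&(y<-40)&(y>-120);p=L[k]
        if len(p)<10: print("few");continue
        w,v=np.linalg.eigh(np.cov(p[:,:2].T));v=v[:,1]*np.sign(v[1,1]);print(s,len(p),p.mean(0).round(1),np.degrees(np.arctan2(-v[0],v[1])).round(1))
    if n=="side": cv2.imwrite("pics/s10.png",cv2.resize(im[100:380,120:340,::-1],None,fx=2.1,fy=2.1))
E
```

```text
side [8.41902552e-04 6.10076082e+01]
-1 59 [-74.7 -87.5  79.3] 1.8
1 58 [ 74.8 -87.   79.2] 2.4
top [-3.13582486e-03  6.07065296e+01]
-1 27 [-75.  -79.   81.2] 4.7
1 48 [ 73.7 -86.3  80.7] 0.1
```

View pics/s10.png

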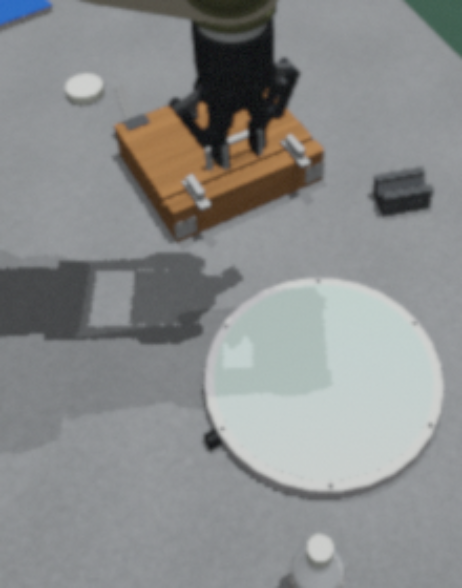

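The lid is shut, both turnbuttons lie across it at (197,190) and (297,150), the light table is empty and the bystanders have not moved. I'll hand it in.

```bash
python3 -c "
from rig import ticket
print(ticket.close_job())"
```

```text
the job is handed in; nothing more can be done
None
```

The job is handed in at about 54 s of robot time: the one block and one bush present are upright in their cut-outs, the lid is shut with both turnbuttons across it, and the other things on the bench have not moved.

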